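# Hang the oil dipper on the kiosk rail under its price card

## Task

Hang the small measuring dipper that stands on the counter on the rail by its hook: put it on the open part of the rail and let go of it there, then slide it along the rail, in under the shelf board, until it hangs at rest in line with the vacant price card. Leave the big dipper hanging where it is and do not shift anything else on the counter.

Things in the scene. Friction and masses are not known exactly. Their poses are not given: they have to be found in the camera images.
- dipper: small aluminium measuring dipper, one rigid piece of 0.09-0.18 kg, 265 mm tall, standing upright. Origin: centre of the cup's underside; z up; x from stem to cup axis. Open cup 64 mm across, 70 mm deep. Stem: upright strip 4 mm thick (x), 22 mm wide (y) outside the cup at x = -33 mm, roughly on the robot's side at the start, with a side hook towards +x and above it a wooden grip.
- dipper_hook (a point): inside of the small dipper's hook crown (rests on the rail): x = -18, y = 0, z = 180 mm in its frame. The hook is 26 mm wide inside, open downwards; its lip, on the +x side, flares outwards and ends 40 mm below this point. Hung, the dipper stays upright within about 5 degrees, swings a little and slides at a push of 1 N or less; pushed near rail height it stays upright, pushed low it leans.
- dipper_grip (a point): middle of the small dipper's wooden grip, 16 (x) x 24 (y) mm, which reaches from 40 mm below to 30 mm above this point and is free all round: x = -33, y = 0, z = 235 mm in the dipper's frame, 55 mm above dipper_hook. Axes as dipper.
- rack: fixed rack. Origin: on the counter under the rail, level with the shelf board's left-hand end; y along the rail to the left, x away from the robot. Rail: steel bar 18 mm thick at x = 0, its top 225 mm up, from a blue post (face at y = 290 mm, 250 mm tall, 50 mm deep) to a wooden post at y = -360 mm. Nothing lies over its open part, y = 0 to 290 mm, nor before the rail on the robot's side.
- board_edge (a point): the shelf board's lower near corner at its left-hand end: x = -14, y = 0, z = 340 mm in the rack's frame. The wooden board, 18 mm thick, stock on it reaching 440 mm up, covers y = -380 to 0 mm, x = -14 to 94 mm, 30 mm above the top of a hung dipper's grip: under it a dipper slides along the rail but cannot be hooked on or off. A 22 mm square leg stands under it at x = 78, y = -12 mm.
- rail_open (a point): top of the rail in the middle of its open part: x = 0, y = 150, z = 225 mm in the rack's frame. Axes as rack.
- price_card: the vacant price card, blank white, 60 mm wide and 55 mm tall, leaning back in a holder on the board's far edge (the customers' side). Fixed. Origin: middle of the card's lower edge, 109 mm beyond the rail and 357 mm up; y along the rail, as the rack's. Of two alike it is the one nearer to the open rail (the big dipper hangs under the other); the dipper belongs in line with its middle along y.
- big_dipper: the bigger aluminium dipper, cup 72 mm across and 95 mm deep, 265 mm tall, hanging loose on the rail under the board beyond the vacant place, 100 mm or more from it. To be left there. Origin: centre of the cup's underside.
- big_dipper_hook (a point): inside of the big dipper's hook crown, resting on the rail
- mug: white enamel mug, 80 mm across, 85 mm tall, handle at its side; a bystander. Origin: centre of its underside.
- tin: round tin, 74 mm across, 105 mm tall; a bystander. Origin: centre of its underside.
- funnel: grey funnel standing mouth down, 110 mm across, 100 mm tall; a bystander. Origin: centre of its underside.
- jar: glass jar with a steel lid, 90 mm across, 150 mm tall; a bystander. Origin: centre of its underside.
- soap: white carton, 60 x 170 x 50 mm, lying on the counter; a bystander. Origin: centre of its underside.
- weight: dark iron scale weight, 56 mm across, 66 mm tall; a bystander. Origin: centre of its underside.

How it is judged:
By the outcome, as a careful person would: the job done as asked, in the order asked, and still so for the second after the job is handed in, with the robot touching nothing.
It also fails if it takes over 66 s, if anything falls off the work surface, if the arm or the gripper's body presses on something with over 40 N, if the wrist force passes 120 N, or if a joint passes its speed limit or range.

## Robot

A 6-joint arm with a two-finger parallel gripper is mounted at the origin on the work surface. World frame = base frame: x ahead of the robot, y to its left, z up, the work surface at z = 0. Lengths are in m, angles in degrees, forces in N, time in s.
With the tool pointing down it reaches from about 0.3 to 0.75 m from the base axis. Payload 8.5 kg.
Tool frame: the origin (TCP) lies at the very end of the fingers, on their centre line; the grasp point (between the pads) lies 19 mm behind it; z points along the fingers, y is the direction in which the jaws open and shut (so a half turn about z gives the same grasp; the last joint's range is limited). The gripper opens to 85 mm and grips with 20 to 120 N. Pads are 22 mm wide; open, the fingers measure 114 mm over their backs; the gripper's body (76 mm by 85 mm) begins 54 mm behind the grasp point. The pads swing forward as they close: fully open they stand 13 mm farther back than shut.
Start: joints at [58.539, 21.807, 74.336, -0, 83.858, -12.336], TCP at [0.18, 0.52, 0.198] pointing down, gripper open.
Joint ranges: [-178.18, 178.18], [-50.72, 133.34], [12.68, 142.11], [-81.47, 261.47], [9.98, 163.14], [-165.26, 165.26]. Speed limits (degrees/s): [136.94, 136.94, 180, 180, 180, 180].

## Interface

Orientations are given as a 3x3 rotation matrix whose columns are the frame's x, y, z axes.
In Python, from rig import status, vision, env gives the robot as it stands.
- The arm moves only by the tool send_rows, never from a script. Its argument "targets" is a list of rows, each a list of 7 numbers: the shift along the tool's x, y, z in units of 50 mm (1.0 is 50 mm), then the turn, a rotation vector about the tool's x, y, z in units of 8 degrees (1.0 is 8 degrees), then the finger opening in mm, from 0 to 85.4. A call has 1 to 5 rows; each row is the pose to reach, as a shift and turn from the pose commanded when the call began, along the tool's axes at that moment; what a row does not reach only later rows make up. A row lasts 1/8 s, in which the tool goes at most 62.5 mm and 10.7 degrees, less where a joint would pass 70% of its speed; a pose out of reach is approached as far as the arm can. A call with a gripper value outside its range is refused whole. The fingers move at their own pace and stop on an object; "grip_force" is the grip in N (left out, the last holds). Time passes only in rows, so rows that repeat a pose let the fingers close. It gives the time, the measured TCP pose, the force and the opening at its end, in the units of the state.
- status.observe(): the state, without advancing time (a new reading comes with each control period).
- vision.get_image(name): name is "side" or "top" or "wrist"; returns (picture, depth): 420x560x3 uint8, red, green, blue; 420x560 float32, m along the optical axis (not along the pixel's ray), 0 where there is no reading.
- vision.camera_model(name): a dict with "camera_matrix" (3x3 intrinsics, pixels), "view" (4x4, takes a point from world to camera coordinates); the wrist camera has in their place "T_tool_cam" (4x4, takes a point from camera to tool coordinates, whose origin is the TCP and whose axes are the flange's). Camera axes: x right, y down, z forward; pixel columns grow to the right and rows downward; lengths in m; the calibration is good to about 2 mm. A picture is of the moment at which its call begins: read the wrist's pose just before it. camera_model takes no time and is no camera call.
- env.close_job(): hands the job in, once; it reports no verdict.
Trained networks look in the newest picture that a camera, given by its name, has taken for a name from the list of things; names that differ only in an ending like _2 or _b are one class to them, and where a whole thing is asked for, a point or a joint stands for the part that bears it (a point fixed in the world has none). Each returns a list of dicts, best first, with "p" (0 to 1); they miss things now and then, are a little off and sometimes report something else, mostly with a low value. They report only what shows in the picture. A call takes as long as a camera call.
- vision.masks_of(camera, label): "pixels" (420x560 bool, what is visible of it) and "extent" ([left, top, right, bottom] in pixels, round what is visible of it).
The state is a dict: "time_s": time; "q": joint angles; "qvel": joint speeds; "joint_efforts": joint torques, N m; "position": TCP position; "tool_rot": TCP orientation; "ft_force": force on the tool from outside, world axes, zero at the start; "wrist_torque": the same for the moment, N m; "grip_width": finger opening in m.
Only numpy, scipy, OpenCV 4.12 (cv2) and the standard library are available. Lean on these libraries where they do the work, as an engineer would, in place of code of your own. Each camera call takes 0.05 s, during which the arm holds its last target.

## Working session

There is one attempt and no reset: what is moved stays moved. The work goes in short steps, Python scripts to look and compute and a tool call to move; the robot and the scene stay as the last step left them, time stands still between calls to the robot, and variables do not carry over. Pictures are saved under pics/ and viewed, and the job is handed in when it is done.

Besides the shell and the picture viewer there is one more tool, called after "Emit:" as name([rows], argument=value, ...), one row to a line, values as JSON. send_rows: Moves the arm, as the interface text tells. Its arguments: {"type":"object","properties":{"targets":{"type":"array","items":{"type":"array","items":{"type":"number"}}},"grip_force":{"type":"number"}},"required":["targets"]}

```bash
mkdir -p pics; ls; python3 - <<'E'
from rig import status, vision, env
import cv2,numpy as np
s=status.observe();print({k:np.round(v,3).tolist() for k,v in s.items()})
for n in ["side","top","wrist"]:
    p,d=vision.get_image(n);cv2.imwrite(f"pics/a_{n}.png",p[:,:,::-1]);np.save(f"pics/a_{n}.npy",d)
    print(n,{k:np.round(v,3).tolist() for k,v in vision.camera_model(n).items()})
E
```

```text
pics
{'time_s': 0.0, 'q': [58.537, 21.843, 74.385, -0.0, 83.856, -12.336], 'qvel': [-0.066, 0.053, -0.012, 0.03, -0.08, -0.014], 'joint_efforts': [-0.001, -44.844, -23.128, -0.0, 0.005, -0.0], 'position': [0.18, 0.519, 0.197], 'tool_rot': [[-0.945, 0.328, -0.001], [0.328, 0.945, -0.001], [0.0, -0.001, -1.0]], 'ft_force': [-0.026, 0.697, -0.393], 'wrist_torque': [-0.057, 0.031, 0.017], 'grip_width': 0.086}
side {'camera_matrix': [[483.986, 0.0, 278.375], [0.0, 483.986, 211.367], [0.0, 0.0, 1.0]], 'view': [[0.773, -0.634, -0.012, -0.421], [-0.475, -0.566, -0.674, 0.43], [0.421, 0.526, -0.739, 1.226], [0.0, 0.0, 0.0, 1.0]]}
top {'camera_matrix': [[388.632, 0.0, 284.682], [0.0, 388.632, 213.824], [0.0, 0.0, 1.0]], 'view': [[-0.028, -0.999, -0.027, 0.066], [-0.993, 0.031, -0.114, 0.561], [0.115, 0.023, -0.993, 1.249], [0.0, 0.0, 0.0, 1.0]]}
wrist {'camera_matrix': [[312.701, 0.0, 278.091], [0.0, 312.701, 214.358], [0.0, 0.0, 1.0]], 'T_tool_cam': [[0.001, -0.947, -0.322, 0.083], [1.0, 0.001, 0.0, -0.001], [-0.0, -0.322, 0.947, -0.177], [0.0, 0.0, 0.0, 1.0]]}
```

View pics/a_side.png

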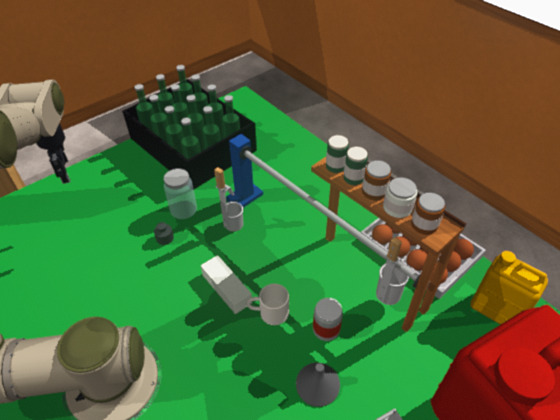

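View pics/a_top.png

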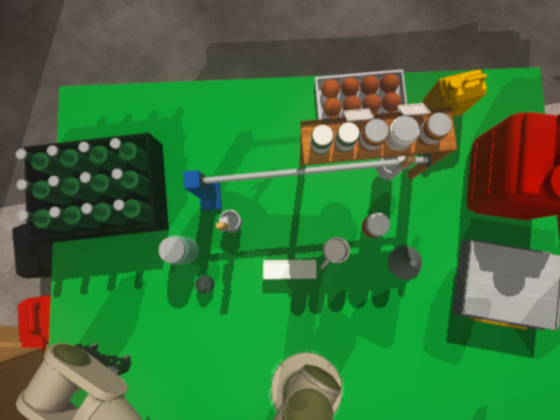

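View pics/a_wrist.png

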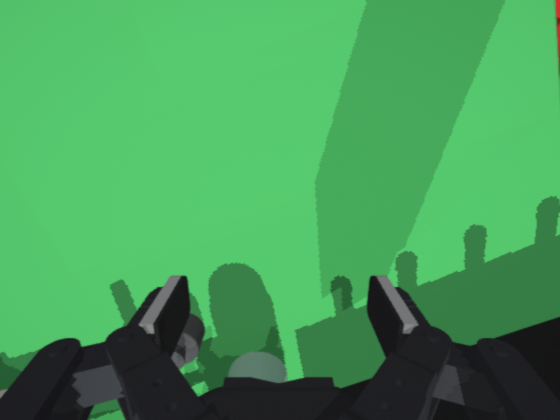

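The side view shows the small dipper at (228,200) beside the blue post and the big dipper at (392,280). The top view shows white card slivers at (358,115) and (412,108) on the board's far edge. Next I'll measure these.

```bash
cat > h.py <<'E'
from rig import status, vision, env
import cv2,numpy as np
def cam(n):
    m=vision.camera_model(n);return m["camera_matrix"],m["view"]
def cloud(n,d):
    m=vision.camera_model(n);K=m["camera_matrix"]
    if n=="wrist":
        s=status.observe();T=np.eye(4);T[:3,:3]=s["tool_rot"];T[:3,3]=s["position"];W=T@np.array(m["T_tool_cam"])
    else: W=np.linalg.inv(m["view"])
    K=np.array(K)
    v,u=np.mgrid[:420,:560]
    P=np.stack([(u-K[0,2])/K[0,0]*d,(v-K[1,2])/K[1,1]*d,d],-1)
    P=P@W[:3,:3].T+W[:3,3]
    P[d<=0]=np.nan
    return P
def proj(n,X):
    m=vision.camera_model(n);X=np.atleast_2d(X);V=np.array(m["view"]);c=X@V[:3,:3].T+V[:3,3];c=c@np.array(m["camera_matrix"]).T
    return c[:,:2]/c[:,2:]
E
python3 - <<'E'
from h import *
for n in ["side","top"]:
    p,d=vision.get_image(n);P=cloud(n,d);np.save(f"pics/P_{n}.npy",P)
    for l in ["dipper","dipper_grip","dipper_hook","price_card","big_dipper","rack","mug","tin","jar","weight","soap","funnel"]:
        for r in vision.masks_of(n,l)[:3]:
            Q=P[r["pixels"]];Q=Q[~np.isnan(Q[:,0])]
            if len(Q)==0: print(n,l,r["p"],r["extent"],"none");continue
            print(n,l,round(r["p"],2),np.round(r["extent"]).tolist(),len(Q),"med",np.round(np.median(Q,0),3),"lo",np.round(np.percentile(Q,3,axis=0),3),"hi",np.round(np.percentile(Q,97,axis=0),3))
            np.save(f"pics/m_{n}_{l}.npy",r["pixels"]) if r is not None and r["p"]>.5 else 0
E
```

```text
side dipper 0.73 [216.0, 166.0, 244.0, 228.0] 840 med [0.521 0.217 0.07 ] lo [0.503 0.197 0.011] hi [0.573 0.258 0.263]
side dipper_grip 0.94 [215.0, 170.0, 243.0, 234.0] 873 med [0.522 0.217 0.066] lo [0.503 0.197 0.001] hi [0.574 0.261 0.258]
side dipper_hook 0.63 [214.0, 168.0, 241.0, 231.0] 923 med [0.524 0.218 0.067] lo [0.503 0.198 0.001] hi [0.597 0.353 0.263]
side dipper_hook 0.48 [378.0, 241.0, 409.0, 304.0] 1223 med [ 0.671 -0.294  0.126] lo [ 0.658 -0.321  0.055] hi [ 0.735 -0.262  0.308]
side big_dipper 0.64 [376.0, 237.0, 408.0, 305.0] 1266 med [ 0.671 -0.294  0.125] lo [ 0.658 -0.321  0.042] hi [ 0.736 -0.254  0.308]
side rack 0.96 [224.0, 136.0, 463.0, 334.0] 11806 med [ 0.681 -0.203  0.358] lo [ 0.62  -0.383  0.02 ] hi [0.766 0.302 0.44 ]
side rack 0.24 [297.0, 361.0, 338.0, 405.0] 1494 med [ 0.382 -0.349  0.028] lo [ 0.344 -0.388  0.008] hi [ 0.435 -0.295  0.099]
side mug 0.85 [245.0, 283.0, 289.0, 327.0] 1150 med [ 0.436 -0.099  0.046] lo [ 0.391 -0.149  0.002] hi [ 0.476 -0.065  0.086]
side tin 0.93 [315.0, 298.0, 347.0, 342.0] 1075 med [ 0.502 -0.251  0.095] lo [ 
[... 2075 characters left out ...]
05.0, 459.0, 208.0] 9055 med [ 0.684 -0.153  0.359] lo [ 0.62  -0.372  0.019] hi [0.763 0.305 0.441]
top jar 0.82 [160.0, 233.0, 196.0, 266.0] 919 med [0.453 0.371 0.147] lo [0.415 0.345 0.017] hi [0.492 0.419 0.153]
top weight 0.84 [192.0, 277.0, 210.0, 291.0] 260 med [0.343 0.315 0.043] lo [0.319 0.294 0.016] hi [0.367 0.345 0.066]
top soap 0.72 [264.0, 260.0, 318.0, 279.0] 973 med [0.384 0.04  0.05 ] lo [ 0.356 -0.037  0.045] hi [0.412 0.12  0.055]
top soap 0.16 [218.0, 208.0, 244.0, 234.0] 416 med [0.537 0.22  0.069] lo [0.504 0.197 0.   ] hi [0.573 0.246 0.265]
top funnel 0.74 [388.0, 244.0, 421.0, 281.0] 861 med [ 0.394 -0.329  0.029] lo [ 0.348 -0.384  0.009] hi [ 0.439 -0.291  0.1  ]
```

```bash
python3 - <<'E'
from h import *
for n in ["side","top"]:
    P=np.load(f"pics/P_{n}.npy").reshape(-1,3)
    x,y,z=P.T
    print("==",n)
    R=P[(abs(z-.2215)<.006)&(x>.55)&(x<.70)&(y>-.06)&(y<.23)]
    c=np.polyfit(R[:,1],R[:,0],1);r=R[:,0]-np.polyval(c,R[:,1]);k=abs(r)<.012;c=np.polyfit(R[k,1],R[k,0],1)
    r=R[k,0]-np.polyval(c,R[k,1])
    print("rail",len(R),k.sum(),c,r.min(),r.max(),"z",R[k,2].max(),np.percentile(R[k,2],90),"yaw",np.degrees(np.arctan(-c[0])))
    B=P[(z>.352)&(z<.366)&(x>.57)&(x<.80)&(y>-.45)&(y<.1)]
    print("board z",np.median(B[:,2]))
    rc=cv2.minAreaRect((B[:,:2]*1000).astype(np.float32));print("board rect",rc,np.round(cv2.boxPoints(rc)))
    m=np.load(f"pics/m_{n}_dipper_grip.npy").reshape(-1)
    G=P[m&(z>.19)&(x>.4)&(x<.6)]
    print("grip",len(G),G.min(0),G.max(0),G.mean(0)); 
    T=G[G[:,2]>.261];print("griptop",len(T),T.mean(0), T.min(0),T.max(0))
    C=P[(abs(z-.07)<.004)&(np.hypot(x-.54,y-.22)<.05)]
    (cx,cy),rr=cv2.minEnclosingCircle((C[:,:2]*1000).astype(np.float32));print("cup",cx,cy,rr,len(C))
    C=P[(z>.352)&(z<.44)&(x>.735)&(y<-.05)&(y>-.36)]
E
```

```text
== side
rail 486 483 [-0.06239503  0.6595663 ] -0.0089141405458536 0.011492741871282797 z 0.22749523330280308 0.22595977928382682 yaw 3.5703434087705546
board z 0.35847345508793416
board rect ((722.6779174804688, -193.31712341308594), (128.9039306640625, 381.47650146484375), 3.704083204269409) [[ 646.   -7.]
 [ 671. -388.]
 [ 799. -379.]
 [ 775.    1.]]
grip 172 [0.50005213 0.2047037  0.19082548] [0.52343308 0.23270041 0.26788026] [0.50870872 0.21569155 0.23155816]
griptop 24 [0.50988647 0.21736066 0.26467315] [0.50360296 0.20817958 0.26181206] [0.51746895 0.22804077 0.26788026]
cup 541.6151123046875 229.5341033935547 37.17668151855469 71
== top
rail 612 612 [-0.06340281  0.66218848] -0.008691487056611602 0.010672220301800706 z 0.2274946578110073 0.22586091657423188 yaw 3.6278575311728747
board z 0.3581260798027372
board rect ((725.3360595703125, -195.55291748046875), (128.74530029296875, 380.861083984375), 3.528848171234131) [[ 649.   -9.]
 [ 673. -390.]
 [ 801. -382.]
 [ 778.   -2.]]
grip 97 [0.50216847 0.20567206 0.19794932] [0.52198017 0.2307375  0.26912694] [0.51075423 0.21681715 0.2442912 ]
griptop 45 [0.51267274 0.22035211 0.26398513] [0.50325075 0.20836462 0.26104513] [0.52183704 0.2307375  0.26912694]
cup 543.3450927734375 227.11558532714844 34.97916793823242 62
```

```bash
python3 - <<'E'
import cv2
a=cv2.imread("pics/a_side.png");b=cv2.imread("pics/a_top.png")
c=cv2.resize(a[130:260,170:330],None,fx=5,fy=4.5,interpolation=cv2.INTER_CUBIC);cv2.imwrite("pics/z1.png",c)
c=cv2.resize(b[90:250,170:470],None,fx=2.6,fy=2.6,interpolation=cv2.INTER_CUBIC);cv2.imwrite("pics/z2.png",c)
E
```

```text
(no output)
```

View pics/z1.png

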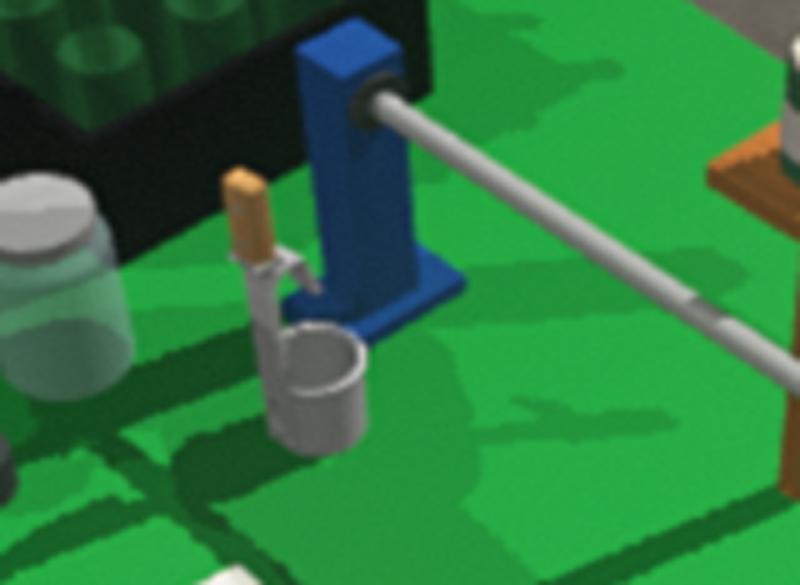

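View pics/z2.png

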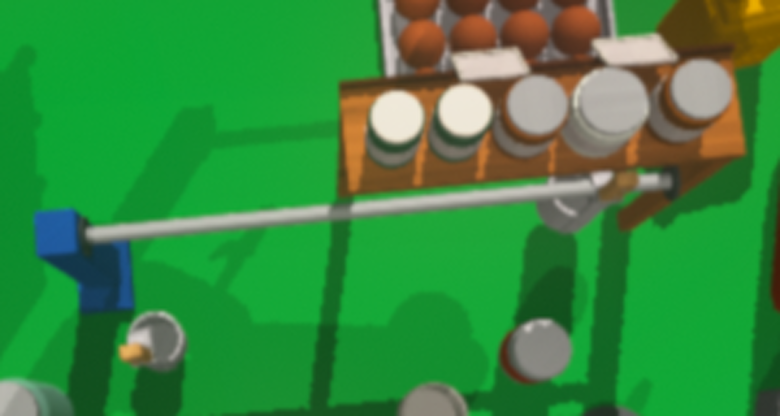

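```bash
cat >> h.py <<'E'
from scipy.spatial.transform import Rotation as Rn
from scipy.optimize import least_squares
def Rtool(yaw,tilt):
    a,t=np.radians([yaw,tilt]);z=np.array([np.sin(t)*np.cos(a),np.sin(t)*np.sin(a),-np.cos(t)]);y=np.array([-np.sin(a),np.cos(a),0]);return np.stack([np.cross(y,z),y,z],1)
def move(pos,R):
    s=status.observe();R0=np.array(s["tool_rot"]);p0=np.array(s["position"])
    d=R0.T@(np.array(pos)-p0)/.05;w=np.degrees(Rn.from_matrix(R0.T@R).as_rotvec())/8
    print("pos",np.round(p0,4),"shift",np.round(d,3),"turn",np.round(w,3),"rows",round(max(np.linalg.norm(d)/1.25,np.linalg.norm(w)*8/10.7),2));return d,w
def boxsd(q,h):
    a=abs(q)-h;return np.linalg.norm(np.maximum(a,0),axis=1)+np.minimum(a.max(1),0)
def fitdip(Ps,z0=0,guess=(.542,.228,.28)):
    A=[]
    def sel(g):
        G=[];C=[]
        for P in Ps:
            P=P.reshape(-1,3);P=P[~np.isnan(P[:,0])]
            q=P-[g[0],g[1],z0];c,s=np.cos(g[2]),np.sin(g[2]);l=np.stack([c*q[:,0]+s*q[:,1],-s*q[:,0]+c*q[:,1],q[:,2]],1)
            k=(abs(l[:,2]-.232)<.03)&(abs(l[:,0]+.033)<.03)&(abs(l[:,1])<.03);G.append(P[k])
            r=np.hypot(l[:,0],l[:,1]);k=(l[:,2]>.015)&(l[:,2]<.066)&(abs(r-.032)<.008)&(l[:,0]>-.028);C.append(P[k])
        return np.concatenate(G),np.concatenate(C)
    g=np.array(guess,float)
    for i in range(4):
        G,C=sel(g)
        def f(g):
            c,s=np.cos(g[2]),np.sin(g[2]);q=G-[g[0],g[1],z0];l=np.stack([c*q[:,0]+s*q[:,1]+.033,-s*q[:,0]+c*q[:,1]],1)
            r=np.hypot(C[:,0]-g[0],C[:,1]-g[1])
            return np.r_[boxsd(l,np.array([.008,.012])),(r-.032)*np.sqrt(len(G)/max(len(C),1))]
        o=least_squares(f,g,loss="soft_l1",f_scale=.002);g=o.x
    return g,len(G),len(C),np.median(abs(f(g)))
E
python3 - <<'E'
from h import *
Ps=[np.load(f"pics/P_{n}.npy") for n in ["side","top"]]
for q in [Ps[:1],Ps[1:],Ps]:
    g,a,b,e=fitdip(q);print(np.round(g[:2],4),np.degrees(g[2]),a,b,e)
psi=np.degrees(g[2]);c=np.array([np.cos(g[2]),np.sin(g[2]),0])
G=np.r_[g[:2],.235]-.033*c;print("grip",G)
R=Rtool(16,45);T=G+R[:,2]*.019;print("grasp TCP",T);move(T-R[:,2]*.11,R)
# card & board in rack frame
for n,P in zip(["side","top"],Ps):
    P=P.reshape(-1,3);o=np.array([.662,-.007]);a=np.radians(3.6);X=np.array([np.cos(a),np.sin(a)]);Y=np.array([-np.sin(a),np.cos(a)])
    rx=(P[:,:2]-o)@X;ry=(P[:,:2]-o)@Y
    k=(abs(P[:,2]-.358)<.004)&(rx>-.03)&(rx<.06)&(ry>-.1)&(ry<.03);print(n,"board near edge/left",np.percentile(rx[k],[1,3]),np.percentile(ry[k],[98,99.5]))
    if n=="top":
        m=np.load("pics/m_top_price_card.npy").reshape(-1)
        print("card",np.nanpercentile(rx[m],[3,50,97]),np.nanpercentile(ry[m],[1,3,50,97,99]))
E
```

```text
[0.5435 0.2285] 11.420766241722133 132 277 0.001391752618579915
[0.5424 0.2286] 14.779019066967669 45 50 0.0016694678797201231
[0.5433 0.2285] 12.461327034961183 177 327 0.0014290683271669657
grip [0.51110138 0.2214028  0.235     ]
grasp TCP [0.52401596 0.22510599 0.22156497]
pos [0.1802 0.5196 0.1977] shift [-7.154 -4.207 -2.032] turn [-1.723 -5.444 -4.16 ] rows 6.84
side board near edge/left [-0.01403838 -0.01303453] [-0.00205737 -0.00117497]
top board near edge/left [-0.01202277 -0.01135155] [-0.00281811 -0.00199488]
card [0.07325612 0.09280547 0.11383341] [-0.17643209 -0.1750503  -0.14538158 -0.11481339 -0.11385208]
```

Emit:
send_rows([
  [-0.4,-0.2,-0.7,-0.24,-0.78,-0.6,85],
  [-1.1,-0.6,-1.4,-0.48,-1.56,-1.2,85],
  [-1.9,-1.1,-2.0,-0.72,-2.34,-1.8,85],
  [-2.7,-1.6,-2.4,-0.96,-3.12,-2.4,85],
  [-3.5,-2.0,-2.5,-1.2,-3.9,-3.0,85],
])

```text
time_s: 2.08
position: [0.3135, 0.3671, 0.3247]
tool_rot: [[-0.839, -0.113, 0.532], [-0.071, 0.993, 0.099], [-0.539, 0.045, -0.841]]
ft_force: [1.2, -0.4, -0.5]
grip_width: 0.0852
```

```bash
python3 - <<'E'
from h import *
G=np.array([.5111,.2214,.235]);R=Rtool(13,45);T=G+R[:,2]*.019
print(status.observe()["q"]);move(T-R[:,2]*.10,R)
E
```

```text
[ 46.54336851   0.25412814  88.89140033 -20.57968141  64.83336137
 -44.69465357]
pos [0.3135 0.3671 0.3247] shift [-1.805 -3.498  1.739] turn [-0.257 -1.52  -0.839] rows 3.44
```

Emit:
send_rows([
  [-0.4,-0.8,0.3,-0.05,-0.3,-0.17,85],
  [-0.8,-1.6,0.7,-0.1,-0.7,-0.34,85],
  [-1.3,-2.4,1.1,-0.15,-1.0,-0.5,85],
  [-1.7,-3.2,1.5,-0.2,-1.3,-0.7,85],
  [-1.8,-3.5,1.7,-0.26,-1.5,-0.84,85],
])

```text
time_s: 2.7
position: [0.4537, 0.2061, 0.2911]
tool_rot: [[-0.695, -0.219, 0.684], [-0.157, 0.976, 0.154], [-0.702, -0.0, -0.713]]
ft_force: [1.4, 0.6, 0.5]
grip_width: 0.0852
```

```bash
python3 - <<'E'
from h import *
s=status.observe();print(np.round(s["q"],1))
p,d=vision.get_image("wrist");cv2.imwrite("pics/b_w.png",p[:,:,::-1]);P=cloud("wrist",d)
p,d=vision.get_image("side");cv2.imwrite("pics/b_s.png",p[:,:,::-1])
g,a,b,e=fitdip([P]);print(np.round(g[:2],4),np.degrees(g[2]),a,b,e)
c=np.array([np.cos(g[2]),np.sin(g[2]),0]);print("grip",np.r_[g[:2],.235]-.033*c)
G=np.array([.5111,.2214,.235]);R=Rtool(13,45);T=G+R[:,2]*.019
move(T,R)
E
```

```text
[  9.4  -5.1 105.9   3.9  34.8 -95.5]
[0.5434 0.229 ] 12.752561290870881 1743 1272 0.000798105956761145
grip [0.51123529 0.22174677 0.235     ]
pos [0.4528 0.2066 0.2901] shift [-0.093  0.036  2.009] turn [-0.031 -0.079 -0.034] rows 1.61
```

View pics/b_w.png

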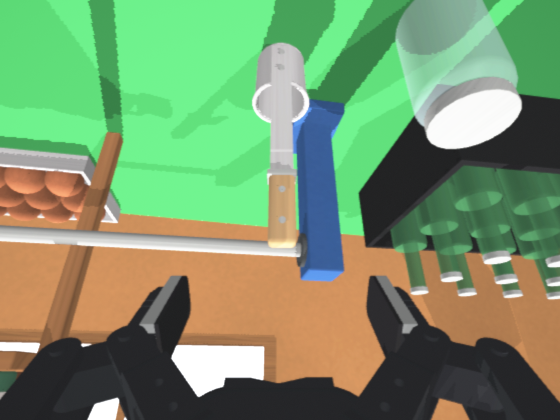

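View pics/b_s.png

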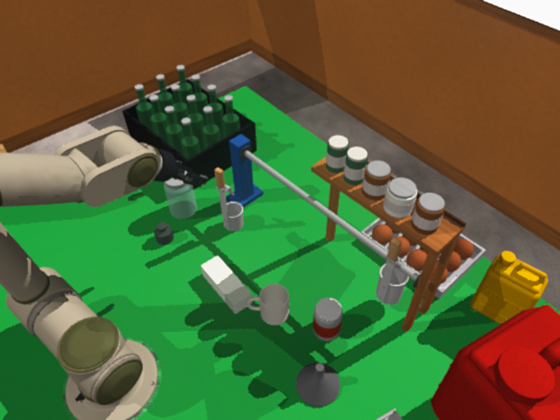

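Emit:
send_rows([
  [-0.05,0.02,0.6,-0.03,-0.08,-0.03,85],
  [-0.09,0.04,1.2,-0.03,-0.08,-0.03,85],
  [-0.09,0.04,1.7,-0.03,-0.08,-0.03,85],
  [-0.09,0.04,2.0,-0.03,-0.08,-0.03,85],
  [-0.09,0.04,2.0,-0.03,-0.08,-0.03,85],
])

```text
time_s: 3.42
position: [0.5234, 0.2272, 0.2225]
tool_rot: [[-0.688, -0.229, 0.689], [-0.161, 0.974, 0.162], [-0.707, 0.001, -0.707]]
ft_force: [-0.7, -0.4, 0.3]
grip_width: 0.0849
```

```bash
python3 - <<'E'
from h import *
p,d=vision.get_image("wrist");cv2.imwrite("pics/c_w.png",p[:,:,::-1]);P=cloud("wrist",d)
G=np.array([.5112,.2217,.235]);R=Rtool(12.75,45);T=G+R[:,2]*.019
move(T,R)
E
```

```text
pos [0.5233 0.2271 0.2233] shift [ 0.017 -0.052  0.03 ] turn [0.042 0.012 0.038] rows 0.05
```

View pics/c_w.png

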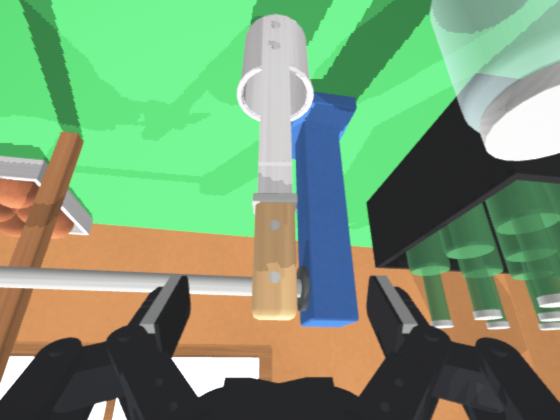

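Emit:
send_rows([
  [0,-0.05,0.03,0.04,0,0.04,60],
  [0,-0.05,0.03,0.04,0,0.04,20],
  [0,-0.05,0.03,0.04,0,0.04,10],
  [0,-0.05,0.03,0.04,0,0.04,10],
  [0,-0.05,0.03,0.04,0,0.04,10],
], grip_force=40)

```text
time_s: 4.1
position: [0.5254, 0.2245, 0.2225]
tool_rot: [[-0.688, -0.22, 0.692], [-0.155, 0.975, 0.156], [-0.709, 0.0, -0.705]]
ft_force: [-1.3, 0.1, 2.7]
grip_width: 0.0199
```

Emit:
send_rows([
  [0,0,0,0,0,0,10],
  [0,0,0,0,0,0,10],
  [0,0,0,0,0,0,10],
])

```text
time_s: 4.47
position: [0.5254, 0.2245, 0.2224]
tool_rot: [[-0.688, -0.22, 0.692], [-0.155, 0.975, 0.156], [-0.709, 0.0, -0.705]]
ft_force: [-0.8, -0.4, 4.9]
grip_width: 0.0202
```

```bash
python3 - <<'E'
from h import *
s=status.observe();print(s["grip_width"],s["position"],s["ft_force"])
p,d=vision.get_image("wrist");cv2.imwrite("pics/d_w.png",p[:,:,::-1]);P=cloud("wrist",d)
g,a,b,e=fitdip([P]);print(np.round(g[:2],4),np.degrees(g[2]),a,b,e)
E
```

```text
0.02015816263399952 [0.52539547 0.22447001 0.22242344] [-0.79568148 -0.37399192  4.9057242 ]
[0.5438 0.2291] 12.735689865083764 5263 2202 0.0012242851679992461
```

View pics/d_w.png

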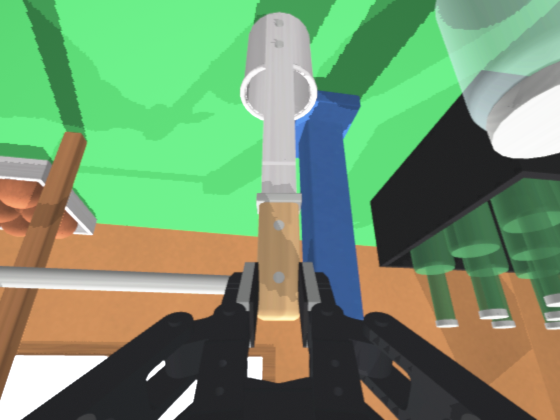

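```bash
python3 - <<'E'
from h import *
p,d=vision.get_image("wrist");P=cloud("wrist",d).reshape(-1,3)
P=P[~np.isnan(P[:,0])];x,y,z=P.T
print(len(P))
k=(abs(x-.661+.063*y)<.02)&(z>.2)&(z<.235)&(y>-.0)&(y<.2);Q=P[k];print(len(Q))
def f(g):
    xr=Q[:,0]-(g[0]+g[1]*(Q[:,1]-.14));return np.hypot(xr,Q[:,2]-g[2])-.009
o=least_squares(f,[.652,-.063,.216],loss="soft_l1",f_scale=.001);print(o.x,np.median(abs(f(o.x))))
for n in ["side","top"]:
    A=np.load(f"pics/P_{n}.npy").reshape(-1,3);x,y,z=A.T
    Q=A[(abs(x-.661+.063*y)<.02)&(z>.2)&(z<.235)&(y>-.0)&(y<.22)]
    o=least_squares(f,[.652,-.063,.216],loss="soft_l1",f_scale=.001);print(n,len(Q),o.x,np.median(abs(f(o.x))))
R=Rtool(3.6,45);o=np.array([.662,-.007]);a=np.radians(3.6);X=np.array([np.cos(a),np.sin(a)]);Y=np.array([-np.sin(a),np.cos(a)])
h=o-.08*X+.14*Y
move([.5254,.2245,.3324],Rtool(12.7,45));move(np.r_[h-.0009*X-.0004*Y,.3324],R)
E
```

```text
234268
4522
[ 0.65414579 -0.06341242  0.21638636] 0.00038563051613132743
side 403 [ 0.65460456 -0.05959844  0.21648462] 0.0012136654968312385
top 493 [ 0.65466286 -0.06344606  0.21613859] 0.0010245462805737078
pos [0.5254 0.2245 0.2224] shift [-1.560e+00  1.000e-03 -1.551e+00] turn [ 0.002  0.022 -0.   ] rows 1.76
pos [0.5254 0.2245 0.2224] shift [-1.907 -2.104 -1.203] turn [0.808 0.021 0.803] rows 2.47
```

Emit:
send_rows([
  [-0.3,0,-0.3,0,0,0,10],
  [-0.8,0,-0.8,0,0,0,10],
  [-1.3,0,-1.3,0,0,0,10],
  [-1.56,0,-1.55,0,0.02,0,10],
  [-1.56,0,-1.55,0,0.02,0,10],
])

```text
time_s: 5.2
position: [0.5252, 0.2244, 0.332]
tool_rot: [[-0.69, -0.22, 0.689], [-0.156, 0.975, 0.156], [-0.706, 0.0, -0.708]]
ft_force: [1.1, 0.6, -2.4]
grip_width: 0.0203
```

Emit:
send_rows([
  [-0.05,-0.3,0.05,0.15,0,0.15,10],
  [-0.12,-0.8,0.12,0.4,0,0.4,10],
  [-0.24,-1.4,0.24,0.6,0,0.6,10],
  [-0.34,-1.9,0.34,0.75,0,0.75,10],
  [-0.35,-2.1,0.35,0.8,0,0.8,10],
])

```text
time_s: 5.82
position: [0.5728, 0.1258, 0.33]
tool_rot: [[-0.709, -0.061, 0.703], [-0.043, 0.998, 0.043], [-0.704, 0.0, -0.71]]
ft_force: [0.3, 0.9, -1.4]
grip_width: 0.0201
```

```bash
cat >> h.py <<'E'
o=np.array([.6635,-.007]);_a=np.radians(3.6);X=np.array([np.cos(_a),np.sin(_a)]);Y=np.array([-np.sin(_a),np.cos(_a)])
def rack(p): p=np.asarray(p)[...,:2]-o;return np.stack([p@X,p@Y],-1)
E
python3 - <<'E'
from h import *
s=status.observe();print(s["position"],s["ft_force"],s["grip_width"],s["q"],rack(s["position"]))
ps=[]
for n in ["wrist","side","top"]:
    p,d=vision.get_image(n);cv2.imwrite(f"pics/e_{n}.png",p[:,:,::-1]);ps.append(cloud(n,d))
gg=s["position"][:2]+.0187*X
for q in [ps[:1],ps[1:2],ps[2:],ps]:
    g,a,b,e=fitdip(q,z0=s["position"][2]-.2224,guess=(gg[0],gg[1],.063));print(np.round(g[:2],4),np.degrees(g[2]),a,b,e, "hook rack",rack(g[:2]-.018*np.array([np.cos(g[2]),np.sin(g[2])])))
move(s["position"],Rtool(3.6,45))
E
```

```text
[0.57283105 0.12581071 0.32995703] [ 0.34543432  0.9161527  -1.41088299] 0.020090602429192677 [ -0.6694206    2.68314444  91.78024195   4.50936499  40.9322246
 -96.37584518] [-0.08215078  0.13824179]
[0.5928 0.1275] 4.078382937857868 5100 2237 0.001201551968525956 hook rack [-0.08013123  0.13855399]
[0.5927 0.1263] 3.901588270200723 135 348 0.0012028380187862136 hook rack [-0.08025287  0.13743005]
[0.5888 0.1283] 9.78224326329762 72 57 0.002120911184684132 hook rack [-0.08395197  0.13779393]
[0.5927 0.1271] 4.070459176086083 5309 2638 0.0013010114304985616 hook rack [-0.08019215  0.13813386]
pos [0.5723 0.1272 0.331 ] shift [ 0.008 -0.028  0.022] turn [ 0.004 -0.017  0.   ] rows 0.03
```

View pics/e_wrist.png

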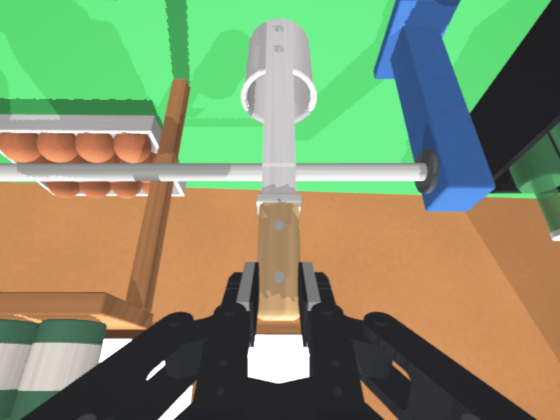

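View pics/e_side.png

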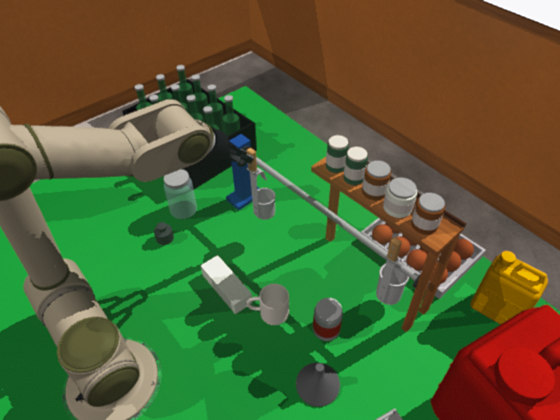

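Emit:
send_rows([
  [-0.2,0,0.2,0,0,0,10],
  [-0.5,0,0.5,0,0,0,10],
  [-0.8,0,0.8,0,0,0,10],
  [-1.13,0,1.13,0,0,0,10],
  [-1.13,0,1.13,0,0,0,10],
])

```text
time_s: 6.6
position: [0.6534, 0.1332, 0.3309]
tool_rot: [[-0.707, -0.065, 0.704], [-0.046, 0.998, 0.046], [-0.706, 0.0, -0.708]]
ft_force: [0.2, -0.0, -1.7]
grip_width: 0.0199
```

```bash
python3 - <<'E'
from h import *
s=status.observe();print(s["position"],s["ft_force"],rack(s["position"]))
ps=[]
for n in ["wrist","side"]:
    p,d=vision.get_image(n);cv2.imwrite(f"pics/f_{n}.png",p[:,:,::-1]);ps.append(cloud(n,d))
gg=s["position"][:2]+.0187*X
for q in [ps[:1],ps[1:2],ps]:
    g,a,b,e=fitdip(q,z0=s["position"][2]-.2224,guess=(gg[0],gg[1],.063));print(np.round(g[:2],4),np.degrees(g[2]),a,b,e, "hook rack",rack(g[:2]-.018*np.array([np.cos(g[2]),np.sin(g[2])])))
P=ps[0].reshape(-1,3);P=P[~np.isnan(P[:,0])];x,y,z=P.T
Q=P[(abs(x-.6633+.063*y)<.02)&(z>.2)&(z<.235)&(y>0)&(y<.25)&(abs(y-.126)>.03)]
def f(g): return np.hypot(Q[:,0]-(g[0]+g[1]*(Q[:,1]-.14)),Q[:,2]-g[2])-.009
r=least_squares(f,[.652,-.063,.216],loss="soft_l1",f_scale=.001);print("rail",len(Q),r.x)
c=cv2.resize(cv2.imread("pics/f_side.png")[120:250,200:340],None,fx=5,fy=4.5,interpolation=cv2.INTER_CUBIC);cv2.imwrite("pics/f_z.png",c)
E
```

```text
[0.65343043 0.13315054 0.33086361] [ 0.15907254 -0.01318077 -1.74318467] [-0.00124957  0.14050626]
[0.6696 0.1253] -5.5782093941873105 5582 726 0.0021620723648499846 hook rack [-0.00340649  0.1344874 ]
[0.6675 0.1264] -7.082680089496991 129 151 0.0025924203402148648 hook rack [-0.00530587  0.13626468]
[0.6695 0.1253] -5.702156622837356 5716 878 0.0022470920618696526 hook rack [-0.00344133  0.13459737]
rail 5955 [ 0.65321127 -0.06357429  0.21665872]
```

View pics/f_z.png

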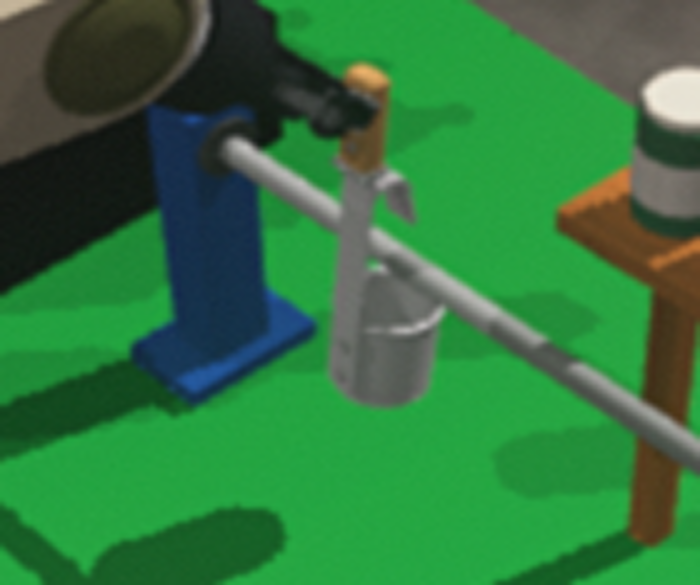

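View pics/f_wrist.png

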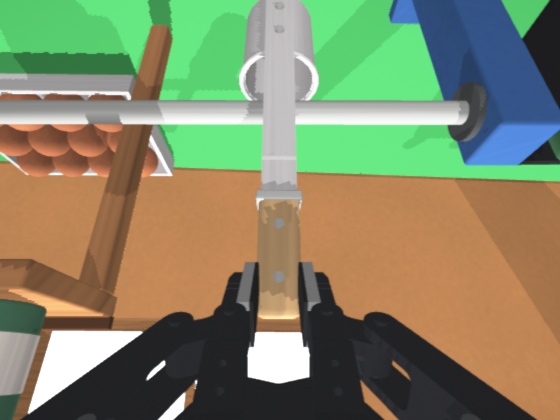

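Emit:
send_rows([
  [0.15,0,0.15,0,0,0,10],
  [0.38,0,0.35,0,0,0,10],
  [0.55,0,0.52,0,0,0,10],
  [0.7,0,0.67,0,0,0,10],
  [0.7,0,0.67,0,0,0,10],
])

```text
time_s: 7.32
position: [0.6509, 0.1325, 0.2823]
tool_rot: [[-0.707, -0.064, 0.704], [-0.045, 0.998, 0.045], [-0.705, 0.0, -0.709]]
ft_force: [0.5, -0.0, -1.5]
grip_width: 0.0202
```

```bash
python3 - <<'E'
from h import *
s=status.observe();print(s["position"],s["ft_force"],s["wrist_torque"],rack(s["position"]))
p,d=vision.get_image("side");c=cv2.resize(p[120:250,200:340,::-1],None,fx=5,fy=4.5,interpolation=cv2.INTER_CUBIC);cv2.imwrite("pics/g_z.png",c)
E
```

```text
[0.65090714 0.13245938 0.28231849] [ 0.50188686 -0.01803924 -1.53786731] [-0.01703468  0.53890843 -0.02192499] [-0.00381128  0.1399749 ]
```

View pics/g_z.png

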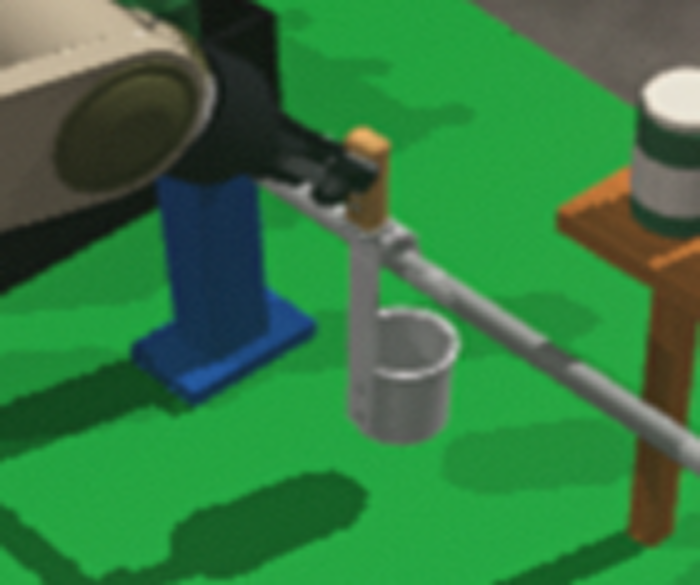

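Emit:
send_rows([
  [0.05,0,0.07,0,0,0,10],
  [0.1,0,0.12,0,0,0,10],
  [0.15,0,0.18,0,0,0,10],
  [0.19,0,0.22,0,0,0,10],
  [0.19,0,0.22,0,0,0,10],
])

```text
time_s: 8.0
position: [0.6522, 0.1326, 0.2686]
tool_rot: [[-0.707, -0.064, 0.705], [-0.045, 0.998, 0.045], [-0.706, 0.0, -0.708]]
ft_force: [0.0, 0.1, -1.3]
grip_width: 0.0199
```

```bash
python3 - <<'E'
from h import *
s=status.observe();print(s["position"],s["ft_force"],s["wrist_torque"],rack(s["position"]))
p,d=vision.get_image("side");c=cv2.resize(p[120:250,200:340,::-1],None,fx=5,fy=4.5,interpolation=cv2.INTER_CUBIC);cv2.imwrite("pics/i_z.png",c)
E
```

```text
[0.65216717 0.13256167 0.26857684] [ 0.04217245  0.07494587 -1.34369488] [-0.02300771  0.46079526 -0.00905953] [-0.00254732  0.13999787]
```

View pics/i_z.png

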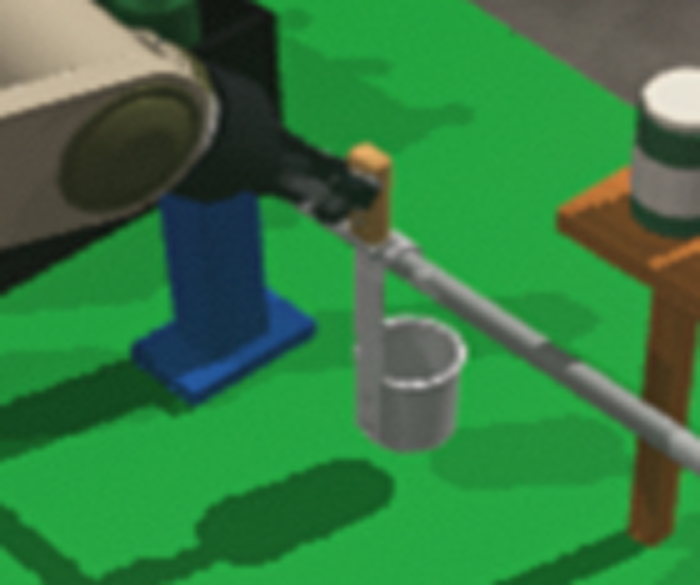

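Emit:
send_rows([
  [0.015,0,0.015,0,0,0,10],
  [0.03,0,0.03,0,0,0,10],
  [0.03,0,0.03,0,0,0,10],
])

```text
time_s: 8.43
position: [0.6524, 0.1325, 0.2671]
tool_rot: [[-0.706, -0.064, 0.706], [-0.045, 0.998, 0.045], [-0.707, 0.0, -0.707]]
ft_force: [-0.6, 0.4, 0.4]
grip_width: 0.0199
```

The hook has taken the weight: vertical force went from -1.5 N to +0.4 N. I'll let go now.

Emit:
send_rows([
  [0,0,0,0,0,0,26],
  [0,0,0,0,0,0,32],
  [0,0,0,0,0,0,40],
  [0,0,0,0,0,0,40],
  [0,0,0,0,0,0,40],
])

```text
time_s: 9.05
position: [0.6522, 0.1325, 0.2667]
tool_rot: [[-0.706, -0.064, 0.705], [-0.045, 0.998, 0.045], [-0.706, 0.0, -0.708]]
ft_force: [-0.2, 0.7, -0.3]
grip_width: 0.04
```

```bash
python3 - <<'E'
from h import *
s=status.observe();print(s["position"],s["ft_force"],s["grip_width"],rack(s["position"]))
p,d=vision.get_image("wrist");cv2.imwrite("pics/j_w.png",p[:,:,::-1])
p,d=vision.get_image("side");c=cv2.resize(p[120:250,200:340,::-1],None,fx=5,fy=4.5,interpolation=cv2.INTER_CUBIC);cv2.imwrite("pics/j_z.png",c)
E
```

```text
[0.65221127 0.13254363 0.26671132] [-0.16925959  0.7182615  -0.26009847] 0.039970118184134686 [-0.00250444  0.1399771 ]
```

View pics/j_w.png

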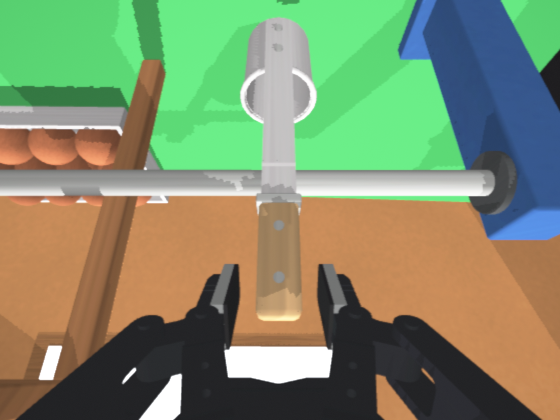

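View pics/j_z.png

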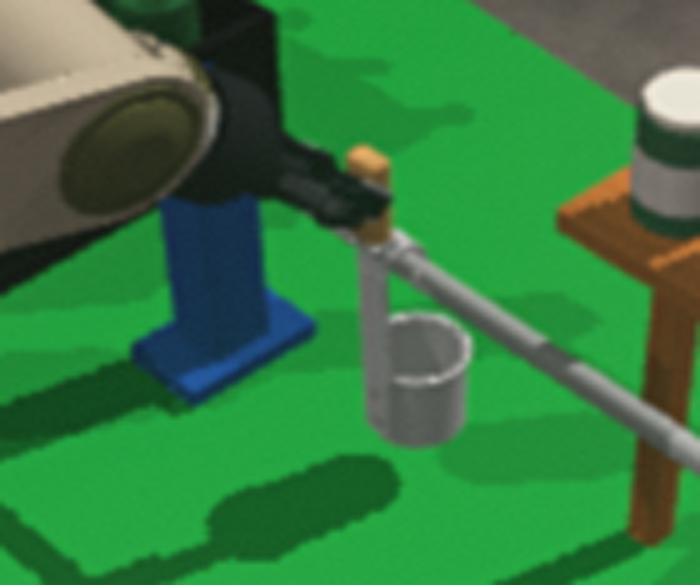

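Emit:
send_rows([
  [0.15,0,0.08,0,0,0,40],
  [0.33,0,0.18,0,0,0,36],
  [0.33,0,0.18,0,0,0,34],
])

```text
time_s: 9.52
position: [0.6463, 0.1322, 0.2472]
tool_rot: [[-0.708, -0.064, 0.703], [-0.045, 0.998, 0.045], [-0.705, 0.0, -0.709]]
ft_force: [-0.4, -0.7, -0.6]
grip_width: 0.0341
```

Emit:
send_rows([
  [0,-0.1,0,0,0,0,34],
  [0,-0.2,0,0,0,0,34],
  [0,-0.35,0,0,0,0,34],
  [0,-0.5,0,0,0,0,34],
  [0,-0.7,0,0,0,0,34],
])

```text
time_s: 10.15
position: [0.6492, 0.0967, 0.2488]
tool_rot: [[-0.706, -0.064, 0.705], [-0.045, 0.998, 0.045], [-0.707, 0.0, -0.708]]
ft_force: [-0.6, 0.3, -0.8]
grip_width: 0.0339
```

```bash
cat > look.py <<'E'
from h import *
import sys
t=sys.argv[1]
s=status.observe();print(s["time_s"],s["position"],s["ft_force"],s["grip_width"],rack(s["position"]),np.round(s["q"],1))
p,d=vision.get_image("wrist");cv2.imwrite(f"pics/{t}_w.png",p[:,:,::-1]);P=cloud("wrist",d).reshape(-1,3)
P=P[~np.isnan(P[:,0])];r=rack(P);z=P[:,2]
ty=rack(s["position"])[1]
for lo,hi in [(.13,.2),(.05,.11)]:
    k=(z>lo)&(z<hi)&(abs(r[:,1]-ty)<.06)&(abs(r[:,0]+.017)<.008);q=r[k]
    if k.sum()>20: print("stem",lo,hi,k.sum(),"ry range",np.percentile(q[:,1],[2,98]).round(4),"mid",np.percentile(q[:,1],[2,98]).mean().round(4),"rx",np.median(q[:,0]).round(4))
p,d=vision.get_image("side");cv2.imwrite(f"pics/{t}_z.png",cv2.resize(p[110:320,200:480,::-1],None,fx=2.8,fy=2.8,interpolation=cv2.INTER_CUBIC))
E
python3 look.py k
```

```text
10.15 [0.64918012 0.09666465 0.24876299] [-0.62148844  0.25131894 -0.84017364] 0.03392777901614987 [-0.00778247  0.10435924] [  -4.4   13.8   92.4   11.6   29.6 -105.9]
stem 0.13 0.2 2424 ry range [0.1281 0.1496] mid 0.1388 rx -0.0166
stem 0.05 0.11 1312 ry range [0.1258 0.1518] mid 0.1388 rx -0.0159
```

View pics/k_w.png

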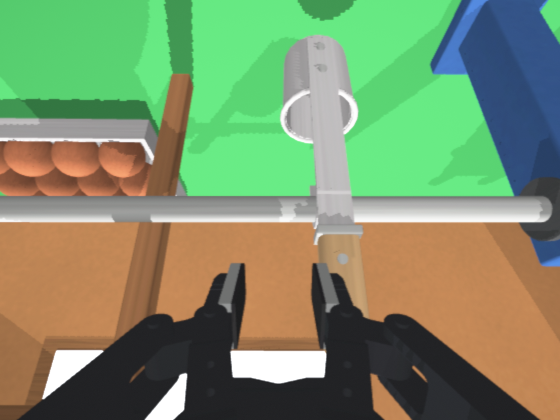

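View pics/k_z.png

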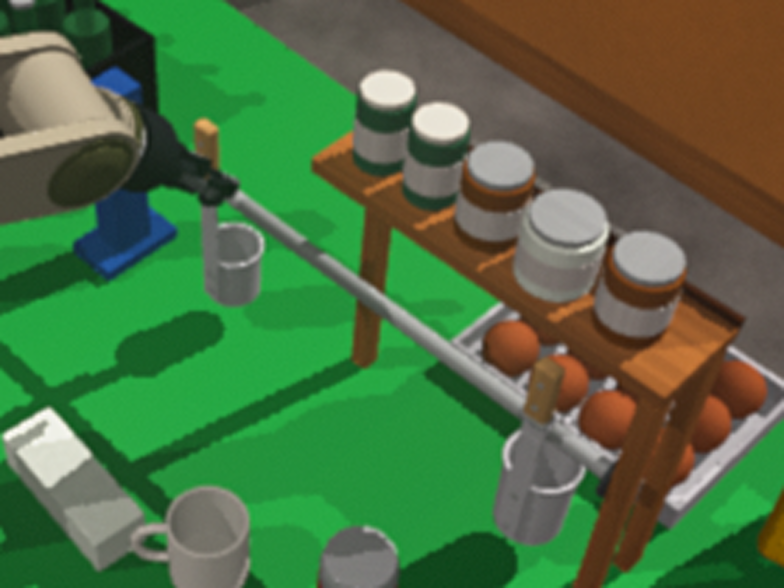

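Emit:
send_rows([
  [0.3,0,-0.3,0,0,0,40],
  [0.57,0,-0.57,0,0,0,40],
  [0.57,0.3,-0.57,0,-0.5,0,40],
  [0.57,0.69,-0.57,0,-1.25,0,40],
  [0.57,0.69,-0.57,0,-1.25,0,40],
])

```text
time_s: 10.88
position: [0.6053, 0.1302, 0.2471]
tool_rot: [[-0.576, -0.066, 0.815], [-0.037, 0.998, 0.054], [-0.816, 0.001, -0.577]]
ft_force: [0.2, 0.4, 0.4]
grip_width: 0.0404
```

```bash
python3 look.py l; python3 - <<'E'
from h import *
h=o+.003*X+.1388*Y
move(np.r_[h,.263],Rtool(3.65,55))
E
```

```text
10.875 [0.60529291 0.13020188 0.24710981] [0.2223983  0.44085005 0.35698568] 0.04039214483639524 [-0.04947725  0.140586  ] [  -0.5   10.1  105.3   19.4   10.5 -111.6]
stem 0.13 0.2 2174 ry range [0.1285 0.1495] mid 0.139 rx -0.0149
stem 0.05 0.11 1237 ry range [0.1282 0.1497] mid 0.139 rx -0.014
pos [0.6077 0.1288 0.2499] shift [-0.79  -0.006  0.673] turn [-0.003  0.009  0.002] rows 0.83
```

View pics/l_w.png

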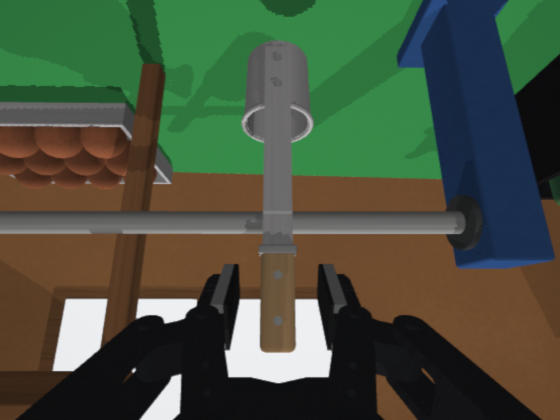

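Emit:
send_rows([
  [-0.25,0,0.2,0,0.15,0,40],
  [-0.5,0,0.42,0,0.37,0,40],
  [-0.79,0,0.67,0,0.37,0,40],
  [-0.79,0,0.67,0,0.37,0,36],
  [-0.79,0,0.67,0,0.37,0,34],
])

```text
time_s: 11.6
position: [0.6565, 0.1319, 0.2619]
tool_rot: [[-0.615, -0.063, 0.786], [-0.039, 0.998, 0.05], [-0.788, -0.0, -0.616]]
ft_force: [-0.7, -0.0, -0.8]
grip_width: 0.0337
```

```bash
python3 look.py m
```

```text
11.6 [0.65650328 0.1318581  0.26185007] [-0.70091946 -0.02669338 -0.76805288] 0.033713358620591403 [0.00173606 0.13902343] [  -0.    13.9   94.9    8.6   19.5 -100.4]
stem 0.13 0.2 2843 ry range [0.1296 0.1507] mid 0.1402 rx -0.017
stem 0.05 0.11 1409 ry range [0.1263 0.1539] mid 0.1401 rx -0.0163
```

View pics/m_w.png

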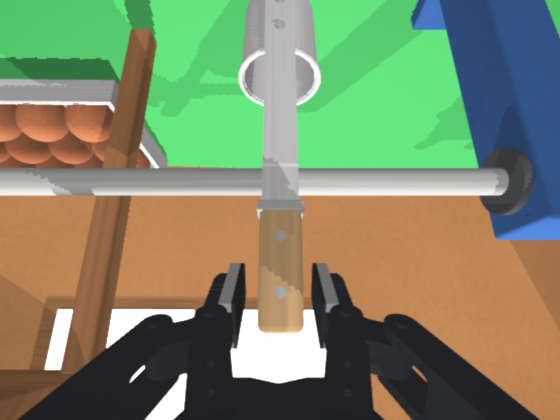

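View pics/m_z.png

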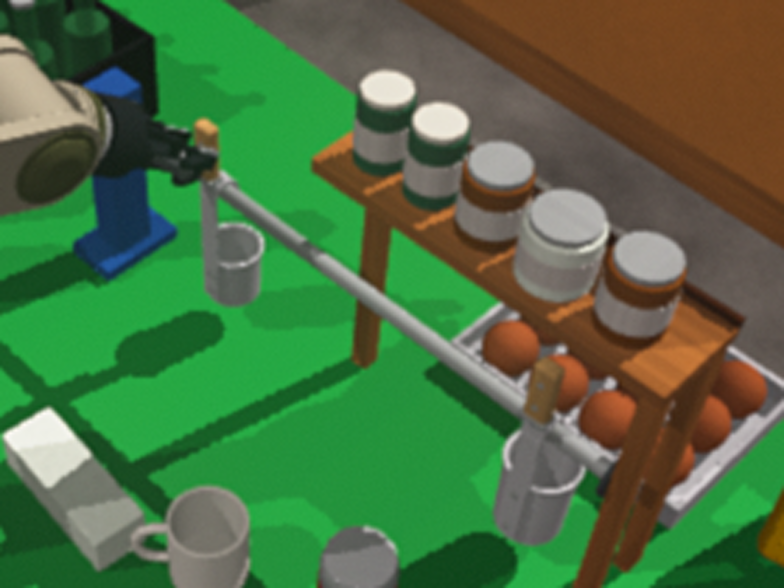

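Emit:
send_rows([
  [-0.03,-0.05,0.07,0,0,0,34],
  [-0.03,-0.12,0.07,0,0,0,34],
  [-0.03,-0.25,0.07,0,0,0,34],
  [-0.03,-0.4,0.07,0,0,0,34],
  [-0.03,-0.55,0.07,0,0,0,34],
])

```text
time_s: 12.32
position: [0.6622, 0.1048, 0.261]
tool_rot: [[-0.614, -0.064, 0.786], [-0.039, 0.998, 0.05], [-0.788, 0.0, -0.616]]
ft_force: [-0.6, 0.6, 1.3]
grip_width: 0.0339
```

```bash
python3 look.py n
```

```text
12.325 [0.66215264 0.10480145 0.26097497] [-0.63984131  0.56930375  1.34306803] 0.03387645945625609 [0.00567537 0.11166543] [  -3.6   13.8   95.1   17.    20.1 -110.6]
stem 0.13 0.2 3244 ry range [0.1286 0.1596] mid 0.1441 rx -0.0202
stem 0.05 0.11 1018 ry range [0.1429 0.1707] mid 0.1568 rx -0.0217
```

View pics/n_w.png

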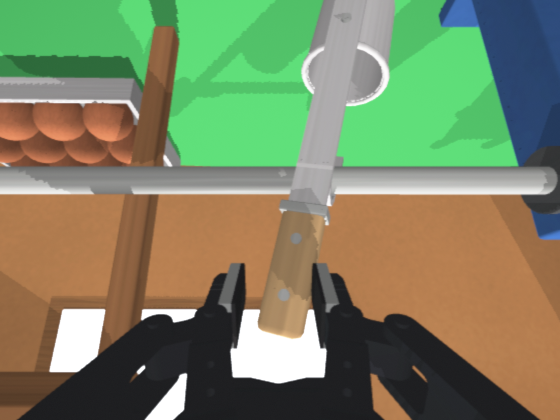

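```bash
python3 - <<'E'
from h import *
s=status.observe();p,d=vision.get_image("wrist");T=np.array(vision.camera_model("wrist")["T_tool_cam"])
K=np.array(vision.camera_model("wrist")["camera_matrix"])
v,u=np.mgrid[:420,:560];C=np.stack([(u-K[0,2])/K[0,0]*d,(v-K[1,2])/K[1,1]*d,d],-1);t=C@T[:3,:3].T+T[:3,3]
for c in [225,232,238,244,312,318,325,332]:
    print(c,[(r,*np.round(t[r,c]*1000).astype(int).tolist()) for r in range(255,345,8)])
E
```

```text
225 [(255, -618, -267, 1248), (263, -653, -266, 1229), (271, -682, -263, 1200), (279, 7, -25, -48), (287, 11, -23, -60), (295, 11, -22, -67), (303, 11, -21, -72), (311, 12, -20, -79), (319, 11, -19, -83), (327, 12, -18, -89), (335, 12, -18, -92), (343, 17, -16, -102)]
232 [(255, -616, -231, 1245), (263, 11, -23, -39), (271, 11, -22, -48), (279, 11, -21, -54), (287, 11, -20, -61), (295, 11, -19, -67), (303, 11, -18, -72), (311, 7, -19, -72), (319, 3, -19, -72), (327, -1, -19, -72), (335, -3, -19, -74), (343, -6, -19, -75)]
238 [(255, -619, -202, 1251), (263, 11, -20, -39), (271, 11, -19, -47), (279, 11, -18, -55), (287, 10, -18, -60), (295, 9, -17, -63), (303, 6, -17, -66), (311, 2, -17, -66), (319, -1, -17, -66), (327, -4, -17, -69), (335, -7, -17, -69), (343, -11, -17, -70)]
244 [(255, -619, -171, 1251), (263, 10, -17, -38), (271, 7, -17, -40), (279, 3, -17, -41), (287, -1, -17, -42), (295, -4, -17, -44), (303, -8, -17, -44), (311, -821, -160, 1070), (319, -854, -159, 1054), (327, -878, -158, 1028), (335, -907, -157, 1009), (343, -934, -155, 988)]
312 [(255, 10, 17, -30), (263, 6, 1
[... 275 characters left out ...]
1, 10, 18, -46), (279, 11, 17, -54), (287, 10, 17, -60), (295, 7, 17, -61), (303, 4, 17, -62), (311, 0, 17, -63), (319, -3, 17, -64), (327, -7, 17, -64), (335, -9, 17, -67), (343, -946, 185, 1001)]
325 [(255, -631, 241, 1274), (263, 11, 23, -40), (271, 11, 21, -48), (279, 11, 20, -55), (287, 11, 19, -61), (295, 11, 19, -67), (303, 10, 18, -72), (311, 7, 18, -72), (319, 3, 18, -72), (327, 0, 18, -73), (335, -3, 18, -74), (343, -6, 18, -75)]
332 [(255, -633, 278, 1280), (263, -665, 276, 1253), (271, -698, 274, 1230), (279, 7, 25, -47), (287, 11, 23, -61), (295, 11, 22, -67), (303, 11, 21, -73), (311, 13, 19, -80), (319, 12, 19, -84), (327, 11, 18, -87), (335, 11, 18, -91), (343, 17, 16, -101)]
```

Emit:
send_rows([
  [0,0.1,0,0,0,0,34],
  [0,0.25,0,0,0,0,36],
  [0,0.4,0,0,0,0,40],
  [0,0.5,0,0,0,0,40],
  [0,0.5,0,0,0,0,40],
])

```text
time_s: 13.1
position: [0.6605, 0.1307, 0.2609]
tool_rot: [[-0.615, -0.065, 0.786], [-0.04, 0.998, 0.051], [-0.788, 0.0, -0.616]]
ft_force: [-0.5, -0.2, -0.0]
grip_width: 0.0402
```

```bash
python3 look.py q; python3 - <<'E'
from h import *
h=o+.012*X+.135*Y
move(np.r_[h,.193],Rtool(3.65,45))
E
```

```text
13.1 [0.66046361 0.13068077 0.26085544] [-0.51878597 -0.15507672 -0.01202563] 0.040204016050561286 [0.00561465 0.13759975] [  -0.2   14.3   94.5    9.3   19.5 -101.2]
stem 0.13 0.2 2976 ry range [0.1185 0.1395] mid 0.129 rx -0.0173
stem 0.05 0.11 1503 ry range [0.112  0.1436] mid 0.1278 rx -0.017
pos [0.6605 0.1302 0.2608] shift [ 0.99  -0.042  0.935] turn [0.003 0.873 0.001] rows 1.09
```

View pics/q_w.png

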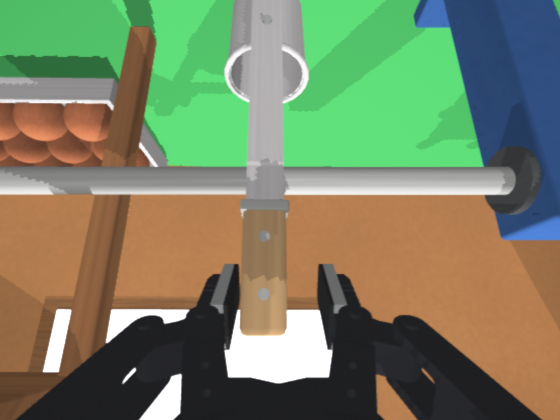

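Emit:
send_rows([
  [0,-0.16,0,0,0,0,44],
  [0.25,-0.16,0.23,0,0.25,0,44],
  [0.5,-0.16,0.47,0,0.5,0,44],
  [0.75,-0.16,0.7,0,0.7,0,44],
  [0.99,-0.16,0.93,0,0.87,0,44],
])

```text
time_s: 13.82
position: [0.6673, 0.1226, 0.1916]
tool_rot: [[-0.707, -0.064, 0.704], [-0.045, 0.998, 0.045], [-0.706, 0.0, -0.708]]
ft_force: [-0.7, 0.3, -0.1]
grip_width: 0.044
```

```bash
python3 look.py r
```

```text
13.825 [0.66727619 0.12263051 0.19159841] [-0.71807491  0.31809866 -0.0526867 ] 0.04398957337074331 [0.01190831 0.1291376 ] [  -1.    19.8   94.3    9.1   21.3 -101.8]
stem 0.13 0.2 4105 ry range [0.1185 0.1396] mid 0.1291 rx -0.0178
stem 0.05 0.11 2762 ry range [0.1108 0.1447] mid 0.1277 rx -0.0179
```

View pics/r_w.png

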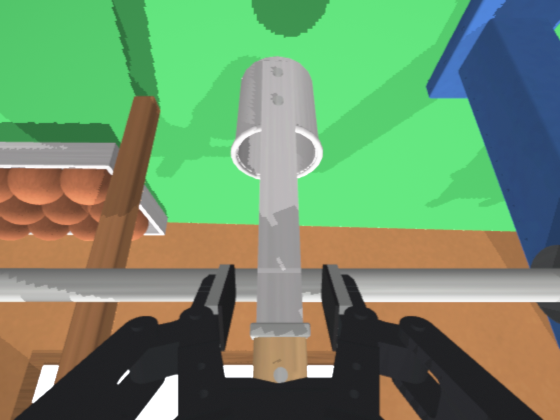

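View pics/r_z.png

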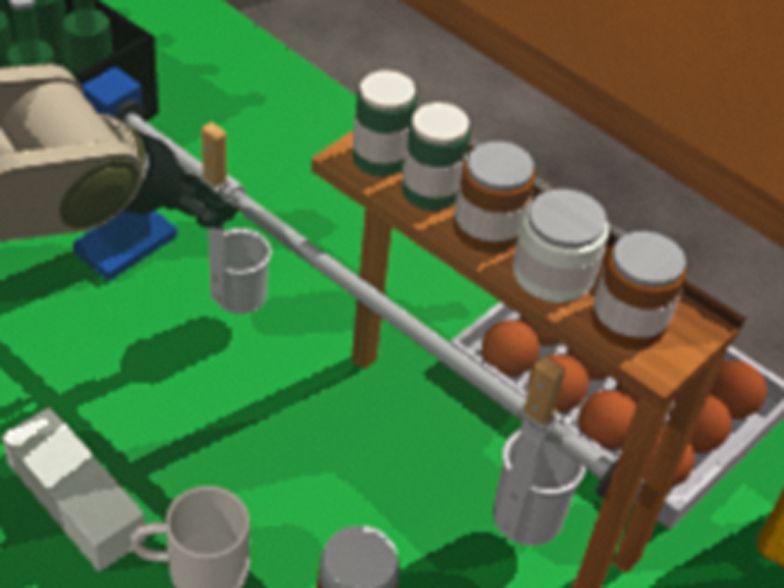

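Emit:
send_rows([
  [0,0,0,0,0,0,36],
  [0,-0.06,0,0,0,0,36],
  [0,-0.15,0,0,0,0,36],
  [0,-0.3,0,0,0,0,36],
  [0,-0.5,0,0,0,0,36],
])

```text
time_s: 14.55
position: [0.6688, 0.0972, 0.1937]
tool_rot: [[-0.705, -0.064, 0.707], [-0.045, 0.998, 0.045], [-0.708, 0.0, -0.706]]
ft_force: [-0.3, -0.0, 0.7]
grip_width: 0.036
```

```bash
python3 look.py s
```

```text
14.55 [0.66883862 0.09721347 0.19371217] [-0.33839779 -0.01798823  0.72189794] 0.035999858565468036 [0.01187171 0.10367261] [  -4.2   19.3   94.8   15.2   21.7 -109.7]
stem 0.13 0.2 4101 ry range [0.0977 0.1186] mid 0.1082 rx -0.0182
stem 0.05 0.11 3337 ry range [0.0919 0.1317] mid 0.1118 rx -0.0191
```

View pics/s_w.png

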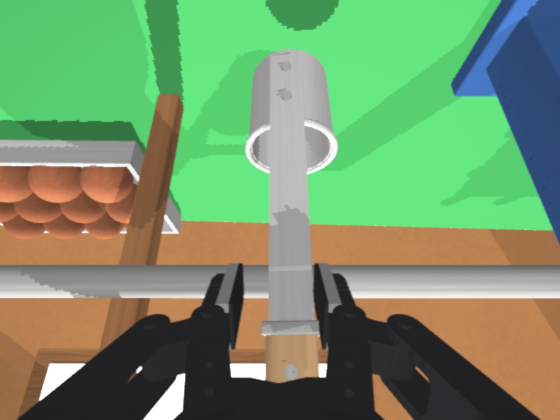

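Emit:
send_rows([
  [0,-0.2,0,0,0,0,36],
  [0,-0.4,0,0,0,0,36],
  [0,-0.65,0,0,0,0,36],
  [0,-0.9,0,0,0,0,36],
  [0,-1.1,0,0,0,0,36],
])

```text
time_s: 15.28
position: [0.6723, 0.0423, 0.1934]
tool_rot: [[-0.705, -0.064, 0.706], [-0.045, 0.998, 0.045], [-0.708, 0.0, -0.707]]
ft_force: [-0.4, 0.6, -0.2]
grip_width: 0.0359
```

```bash
python3 look.py t
```

```text
15.275 [0.67228061 0.04234203 0.19337264] [-0.40116543  0.58821545 -0.24871525] 0.035930357114066586 [0.0118615  0.04869333] [ -11.    19.1   95.3   26.3   23.8 -124.8]
stem 0.13 0.2 4105 ry range [0.043  0.0641] mid 0.0536 rx -0.0181
stem 0.05 0.11 3328 ry range [0.0364 0.0761] mid 0.0563 rx -0.0192
```

View pics/t_z.png

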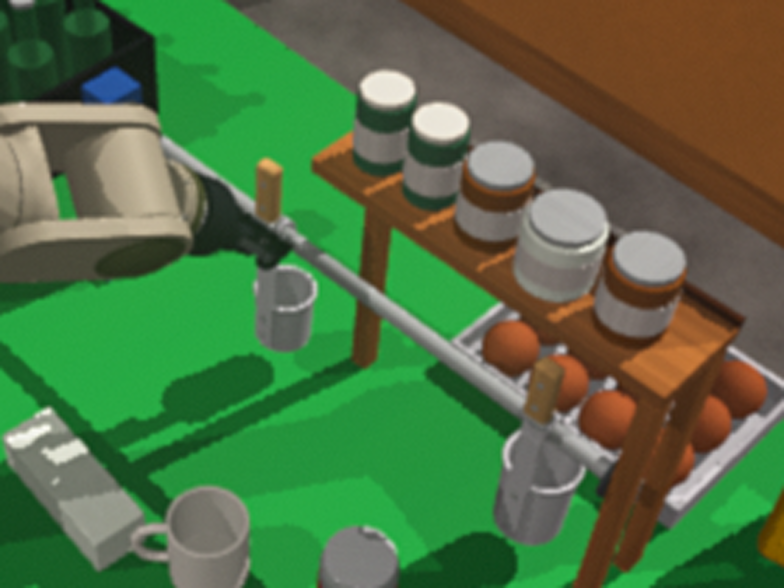

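```bash
python3 - <<'E'
from h import *
def Rz(a):return Rn.from_euler('z',a,degrees=True).as_matrix()
def Ry(a):return Rn.from_euler('y',a,degrees=True).as_matrix()
def fk(q,c): return Rz(q[0])@Ry(q[1]+q[2])@Rz(q[3])@Ry(q[4])@Rz(q[5]+c)
s=status.observe()
for sg in [0,90,-90,180]:
    print(sg,np.round(np.abs(fk(s["q"],sg)-s["tool_rot"]).max(),3))
from scipy.spatial.transform import Rotation
for c in [0,90,-90,180]:
  for q1,A,ti,yw in [(s["q"][0],s["q"][1]+s["q"][2],45,3.65),(-33.3,110,45,3.65),(-33.3,114,45,3.65),(-33.3,110,45,-4),(-33.3,110,38,3.65)]:
    M=(Rz(q1)@Ry(A)).T@Rtool(yw,ti)
    e=Rotation.from_matrix(M).as_euler('ZYZ',degrees=True);e[2]-=c
    if c==0: print(e)
E
```

```text
0 1.042
90 0.0
-90 1.996
180 1.042
[ 26.30098618  23.80032314 -34.80435257]
[ 42.05320107  39.38883092 -62.89106013]
[ 45.60780782  36.50131375 -67.3962391 ]
[ 37.34212828  34.78460275 -53.71573478]
[ 32.8933637   42.95779749 -55.98654514]
```

Emit:
send_rows([
  [0,-0.2,0,0,0,0,36],
  [0,-0.45,0,0,0,0,36],
  [0,-0.7,0,0,0,0,36],
  [0,-0.95,0,0,0,0,36],
  [0,-1.2,0,0,0,0,36],
])

```text
time_s: 16.0
position: [0.6761, -0.017, 0.1932]
tool_rot: [[-0.705, -0.064, 0.706], [-0.045, 0.998, 0.046], [-0.707, 0.0, -0.707]]
ft_force: [0.2, -0.2, -0.7]
grip_width: 0.036
```

```bash
python3 look.py u
```

```text
16.0 [ 0.67606874 -0.01698537  0.19323428] [ 0.24864777 -0.18397619 -0.66468313] 0.03602824545436454 [ 0.01191695 -0.01075486] [ -18.1   19.4   94.7   34.9   27.3 -137.6]
stem 0.13 0.2 4126 ry range [-0.0163  0.0048] mid -0.0057 rx -0.0184
stem 0.05 0.11 3371 ry range [-0.0233  0.0169] mid -0.0032 rx -0.0199
```

View pics/u_z.png

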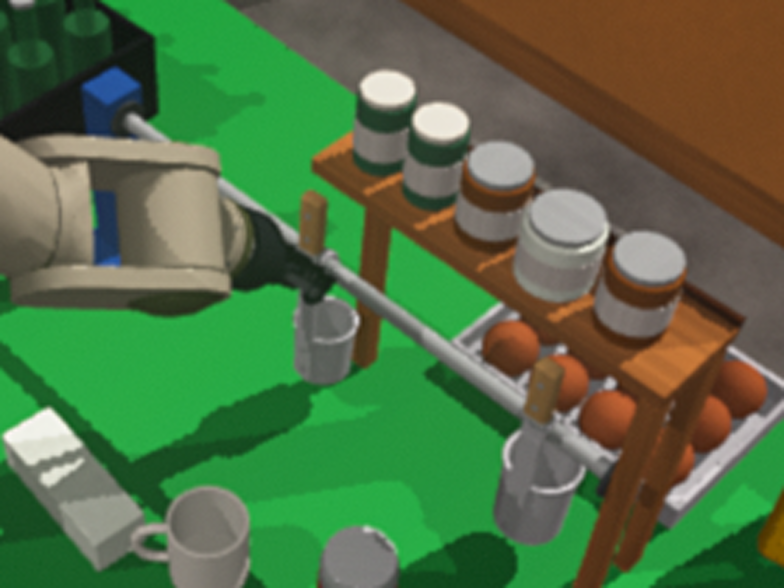

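View pics/u_w.png

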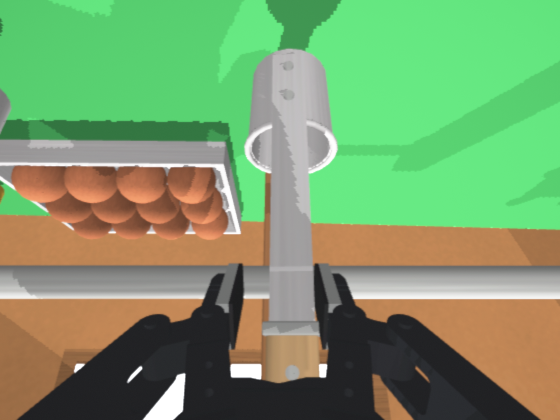

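Emit:
send_rows([
  [0,-0.2,0,0,0,0,36],
  [0,-0.45,0,0,0,0,36],
  [0,-0.7,0,0,0,0,36],
  [0,-0.95,0,0,0,0,36],
  [0,-1.2,0,0,0,0,36],
])

```text
time_s: 16.73
position: [0.68, -0.0781, 0.1932]
tool_rot: [[-0.705, -0.064, 0.706], [-0.045, 0.998, 0.045], [-0.707, 0.0, -0.707]]
ft_force: [0.7, 0.8, 0.5]
grip_width: 0.036
```

```bash
python3 look.py v
```

```text
16.725 [ 0.68001797 -0.07811095  0.1931653 ] [0.67435525 0.83087981 0.49526246] 0.03596478284734548 [ 0.01202029 -0.0720078 ] [ -25.    20.5   93.    40.2   31.6 -146.8]
stem 0.13 0.2 4128 ry range [-0.0781 -0.057 ] mid -0.0676 rx -0.0182
stem 0.05 0.11 3342 ry range [-0.0852 -0.0455] mid -0.0654 rx -0.0196
```

View pics/v_z.png

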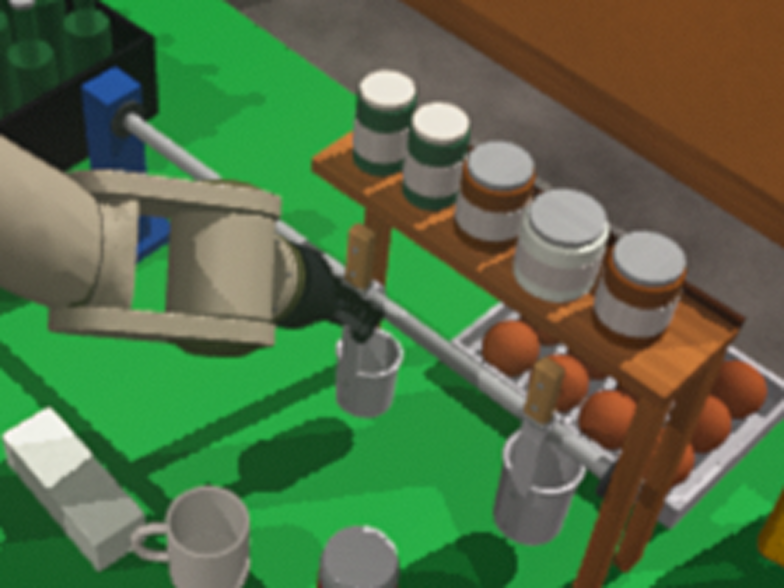

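Emit:
send_rows([
  [0,-0.2,0,0,0,0,36],
  [0,-0.45,0,0,0,0,36],
  [0,-0.7,0,0,0,0,36],
  [0,-0.95,0,0,0,0,36],
  [0,-1.15,0,0,0,0,36],
])

```text
time_s: 17.45
position: [0.6837, -0.1355, 0.1932]
tool_rot: [[-0.705, -0.063, 0.706], [-0.045, 0.998, 0.045], [-0.707, 0.0, -0.707]]
ft_force: [1.0, 0.5, 0.5]
grip_width: 0.036
```

Emit:
send_rows([
  [0,-0.12,0,0,0,0,36],
  [0,-0.22,0,0,0,0,36],
  [0,-0.3,0,0,0,0,36],
  [0,-0.36,0,0,0,0,36],
  [0,-0.38,0,0,0,0,36],
])

```text
time_s: 18.08
position: [0.6849, -0.1535, 0.1932]
tool_rot: [[-0.705, -0.064, 0.706], [-0.045, 0.998, 0.045], [-0.707, 0.0, -0.707]]
ft_force: [-1.1, 1.0, -0.5]
grip_width: 0.0361
```

```bash
python3 look.py w;  python3 - <<'E'
from h import *
p,d=vision.get_image("top");cv2.imwrite("pics/w_top.png",cv2.resize(p[90:250,170:470,::-1],None,fx=2.6,fy=2.6,interpolation=cv2.INTER_CUBIC));P=cloud("top",d)
for r in vision.masks_of("top","price_card")[:2]:
    q=P[r["pixels"]];q=q[~np.isnan(q[:,0])];k=rack(q);k=k[(k[:,0]>.06)&(q[:,2]>.35)];print(r["p"],np.percentile(k[:,1],[1,50,99]),r["extent"])
E
```

```text
18.075 [ 0.68485897 -0.15348755  0.19318649] [-1.06898469  1.039176   -0.45466827] 0.0360562091079046 [ 0.01211879 -0.14753963] [ -32.6   22.7   89.3   43.4   37.5 -154.3]
stem 0.13 0.2 4087 ry range [-0.1524 -0.1316] mid -0.142 rx -0.0182
stem 0.05 0.11 3403 ry range [-0.1603 -0.12  ] mid -0.1401 rx -0.0195
0.6 [-0.17436304 -0.14313906 -0.11334845] [345.8, 107.3, 373.6, 119.5]Traceback (most recent call last):
  File "<stdin>", line 4, in <module>
    return _quantile_unchecked(
        a, q, axis, out, overwrite_input, method, keepdims, weights)
    return _ureduce(a,
                    func=_quantile_ureduce_func,
    ...<5 lines>...
                    overwrite_input=overwrite_input,
                    method=method)
    r = func(a, **kwargs)
    result = _quantile(arr,
                       quantiles=q,
    ...<2 lines>...
                       out=out,
                       weights=wgt)
    slices_having_nans = np.isnan(arr[-1, ...])
                                  ~~~^^^^^^^^^
IndexError: index -1 is out of bounds for axis 0 with size 0
```

View pics/w_z.png

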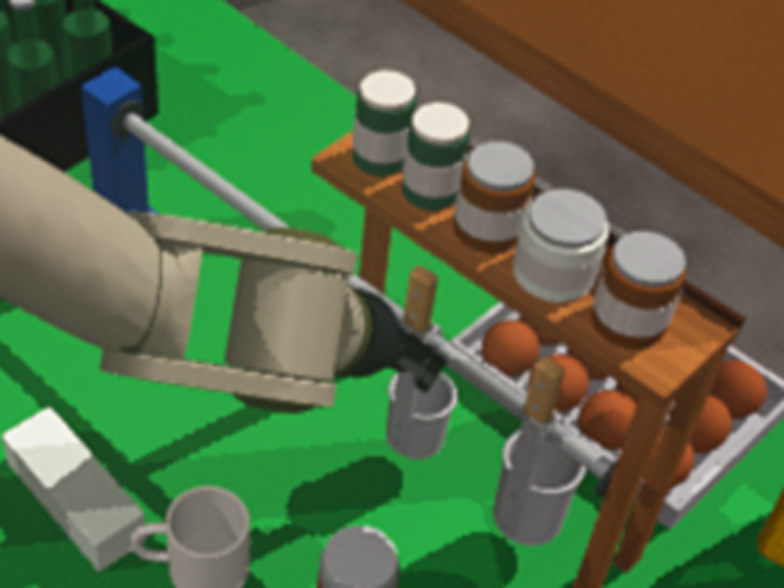

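View pics/w_w.png

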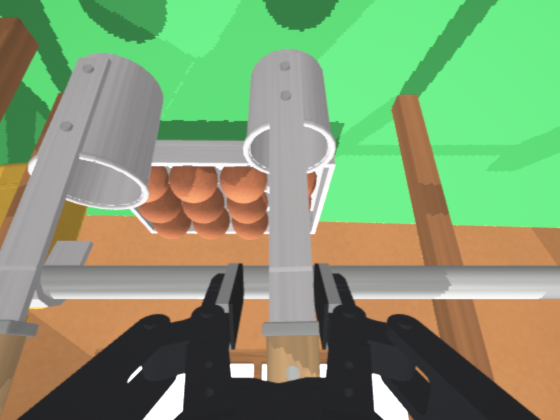

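View pics/w_top.png

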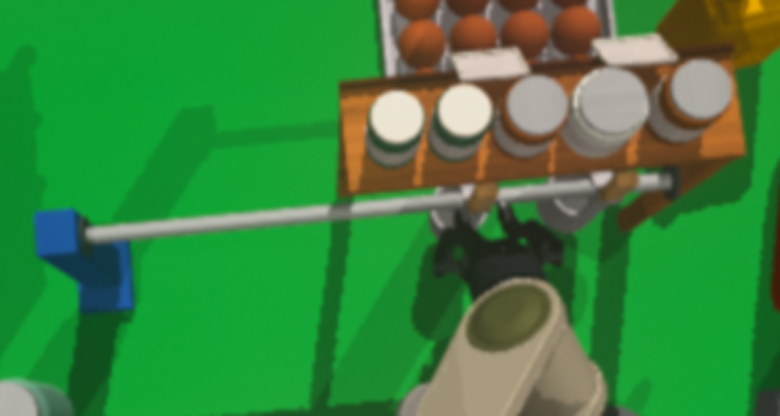

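Emit:
send_rows([
  [0,-0.02,0,0,0,0,36],
  [0,-0.04,0,0,0,0,36],
  [0,-0.04,0,0,0,0,36],
  [0,0.05,0,0,0,0,40],
  [0,0.05,0,0,0,0,44],
])

```text
time_s: 18.9
position: [0.6847, -0.1505, 0.1932]
tool_rot: [[-0.705, -0.064, 0.706], [-0.045, 0.998, 0.046], [-0.707, 0.0, -0.707]]
ft_force: [-0.7, 0.0, 0.1]
grip_width: 0.044
```

```bash
cat > fin.py <<'E'
from h import *
for n in ["top","side"]:
    p,d=vision.get_image(n);P=cloud(n,d).reshape(-1,3);P=P[~np.isnan(P[:,0])];r=rack(P);z=P[:,2]
    k=(z>.262)&(z<.312)&(abs(r[:,0]+.015)<.016)&(r[:,1]<-.09)&(r[:,1]>-.2)
    if k.sum()>5: print(n,"grip",k.sum(),np.percentile(r[k,1],[3,50,97]),"rx",np.percentile(r[k,0],[3,97]),"mid",np.percentile(r[k,1],[3,97]).mean(),"zmax",z[k].max())
    k=(z>.22)&(z<.33)&(abs(r[:,0]+.015)<.02)&(r[:,1]<-.22);print("   big grip",k.sum(),np.percentile(r[k,1],[3,50,97]) if k.sum()>5 else "")
    if n=="top":
        k=(z>.362)&(z<.415)&(r[:,0]>.085)&(r[:,0]<.14)&(r[:,1]<-.08)&(r[:,1]>-.21);print("   card",k.sum(),np.percentile(r[k,1],[.5,2,98,99.5]))
E
python3 look.py x; python3 fin.py
```

```text
18.9 [ 0.6846765  -0.15051942  0.19317931] [-0.66843244  0.01915452  0.09178946] 0.04396024817417134 [ 0.01212305 -0.1445659 ] [ -32.3   22.6   89.5   43.4   37.3 -154.1]
stem 0.13 0.2 4126 ry range [-0.155 -0.134] mid -0.1445 rx -0.0181
stem 0.05 0.11 3376 ry range [-0.1629 -0.1228] mid -0.1428 rx -0.0196
top grip 86 [-0.15351545 -0.14024293 -0.13184598] rx [-0.02051493 -0.00655844] mid -0.14268071158649806 zmax 0.3118882153408561
   big grip 1381 [-0.66015813 -0.56637928 -0.24482909]
   card 217 [-0.20740328 -0.2056149  -0.08366456 -0.08077262]
side grip 160 [-0.15542529 -0.14686532 -0.1335575 ] rx [-0.02164737 -0.00726796] mid -0.14449139427643673 zmax 0.3119310235078834
   big grip 1588 [-0.64098409 -0.37785228 -0.24428048]
```

Emit:
send_rows([
  [0,0,-0.1,0,0,0,48],
  [0,0,-0.3,0,0,0,48],
  [0,0,-0.55,0,0,0,48],
  [0,0,-0.8,0,0,0,48],
  [0,0,-1.0,0,0,0,48],
])

```text
time_s: 19.73
position: [0.6488, -0.1533, 0.2295]
tool_rot: [[-0.705, -0.064, 0.706], [-0.045, 0.998, 0.045], [-0.708, -0.0, -0.706]]
ft_force: [0.2, -0.2, 0.6]
grip_width: 0.0481
```

```bash
python3 look.py y; python3 fin.py
```

```text
19.725 [ 0.64879632 -0.15334844  0.22948952] [ 0.24341261 -0.16979249  0.59581375] 0.04805741287947081 [-0.02386396 -0.1451364 ] [ -35.    17.1   91.3   41.7   41.6 -153.1]
stem 0.13 0.2 2487 ry range [-0.155  -0.1338] mid -0.1444 rx -0.0183
stem 0.05 0.11 2292 ry range [-0.1629 -0.1228] mid -0.1429 rx -0.0194
top grip 83 [-0.15362045 -0.14000725 -0.13197965] rx [-0.02056632 -0.00671728] mid -0.14280005158818387 zmax 0.3118458577154315
   big grip 1373 [-0.65901944 -0.56621637 -0.2447978 ]
   card 216 [-0.20755819 -0.20497213 -0.08354132 -0.08050394]
side grip 171 [-0.15538195 -0.14668185 -0.13339573] rx [-0.02198155 -0.00629313] mid -0.1443888408340502 zmax 0.31194772892896694
   big grip 1577 [-0.64110826 -0.37786897 -0.24364873]
```

View pics/y_w.png

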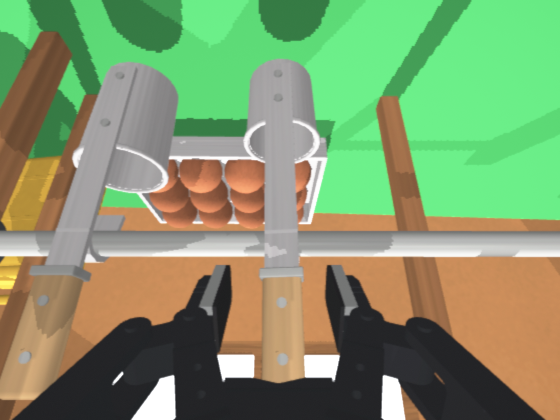

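View pics/y_z.png

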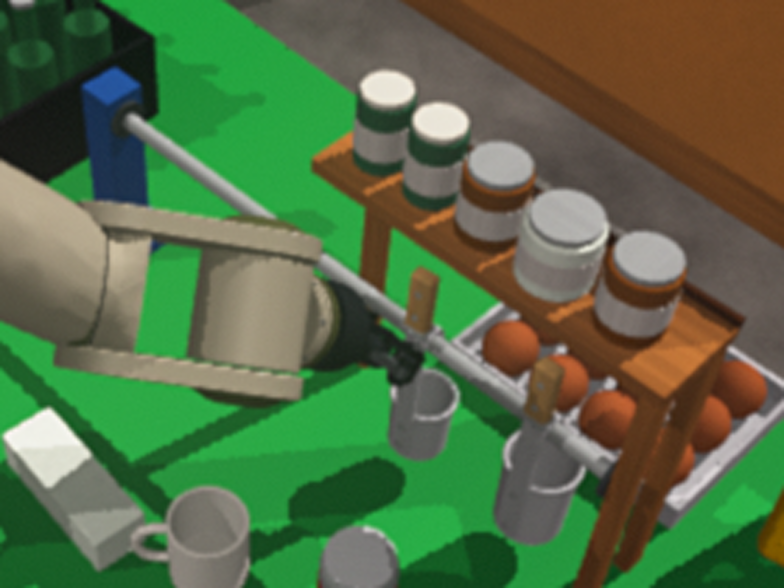

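Dipper undisturbed. Now back clear and check that everything is at rest.

Emit:
send_rows([
  [0,0,-0.2,0,0,0,48],
  [0,0,-0.5,0,0,0,48],
  [0,0,-0.9,0,0,0,48],
  [0,0,-1.2,0,0,0,48],
  [0,0,-1.4,0,0,0,48],
])

```text
time_s: 20.55
position: [0.5993, -0.1566, 0.2792]
tool_rot: [[-0.705, -0.063, 0.707], [-0.045, 0.998, 0.044], [-0.708, -0.001, -0.706]]
ft_force: [0.4, 0.7, 0.2]
grip_width: 0.0477
```

Emit:
send_rows([
  [0,0,0,0,0,0,48],
  [0,0,0,0,0,0,48],
  [0,0,0,0,0,0,48],
  [0,0,0,0,0,0,48],
])

```text
time_s: 21.05
position: [0.6001, -0.1563, 0.2776]
tool_rot: [[-0.706, -0.064, 0.706], [-0.045, 0.998, 0.046], [-0.707, 0.001, -0.707]]
ft_force: [0.4, 0.3, 0.5]
grip_width: 0.0482
```

```bash
python3 look.py zz; python3 fin.py; python3 - <<'E'
from h import *
p,d=vision.get_image("top");cv2.imwrite("pics/zz_top.png",p[:,:,::-1]);P=cloud("top",d)
for l in ["price_card","big_dipper","mug","tin","jar","weight","soap","funnel"]:
    for r in vision.masks_of("top",l)[:1]:
        Q=P[r["pixels"]];print(l,round(r["p"],2),np.round(np.nanmedian(Q,0),3))
E
```

```text
21.05 [ 0.60010302 -0.15627607  0.27760486] [0.37771779 0.28407612 0.54329291] 0.0482084856137443 [-0.07264501 -0.14500078] [ -39.1    9.9   92.4   39.7   48.9 -151.8]
stem 0.13 0.2 1461 ry range [-0.1546 -0.1335] mid -0.1441 rx -0.0182
stem 0.05 0.11 1525 ry range [-0.1628 -0.1223] mid -0.1426 rx -0.0193
top grip 92 [-0.15352236 -0.14034722 -0.13207956] rx [-0.02060409 -0.00644785] mid -0.14280095704238843 zmax 0.311824371738738
   big grip 1380 [-0.65963546 -0.56619725 -0.24507723]
   card 216 [-0.20784167 -0.20521922 -0.08261377 -0.08038308]
side grip 163 [-0.15502374 -0.14658387 -0.13340492] rx [-0.02165156 -0.00603248] mid -0.14421433185121163 zmax 0.3115211979515212
   big grip 1570 [-0.64104931 -0.37793043 -0.24426035]
price_card 0.76 [ 0.763 -0.146  0.379]
big_dipper 0.86 [ 0.669 -0.283  0.173]
mug 0.95 [ 0.437 -0.114  0.008]
jar 0.6 [0.452 0.371 0.147]
weight 0.76 [0.343 0.314 0.043]
soap 0.87 [0.383 0.04  0.05 ]
funnel 0.78 [ 0.412 -0.354  0.032]
```

View pics/zz_top.png

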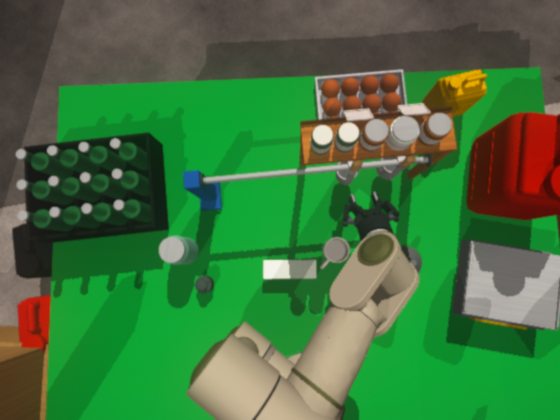

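View pics/zz_w.png

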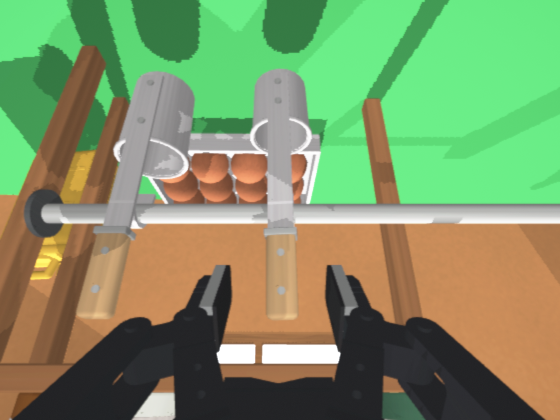

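```bash
python3 - <<'E'
from h import *
p,d=vision.get_image("side");cv2.imwrite("pics/zz_s.png",p[:,:,::-1]);P=cloud("side",d)
for l in ["tin","funnel","mug"]:
    for r in vision.masks_of("side",l)[:1]:
        Q=P[r["pixels"]];print(l,round(r["p"],2),np.round(np.nanmedian(Q,0),3),r["extent"])
env.close_job()
E
```

```text
tin 0.68 [ 0.501 -0.251  0.095] [314.5, 299.1, 344.5, 341.0]
funnel 0.95 [ 0.382 -0.349  0.027] [296.3, 363.8, 340.9, 406.4]
mug 0.95 [ 0.437 -0.1    0.046] [246.6, 284.7, 289.8, 326.7]
the job is handed in; nothing more can be done
```

The small dipper now hangs at rest on the rail, in line with the vacant price card, and the job is handed in. It took about 21 s of the 66 s allowed.

I picked it up by its grip, hooked it over the open part of the rail and let go. I then slid it in under the shelf board with the loosely open fingers and backed the gripper away.

**Position:** the card's middle is at y = -143.8 to -145.2 mm along the rail. The wrist and side cameras put the dipper at -144 mm and the top camera at -143 mm, so it is within about 2 mm. It held that position to within about half a millimetre over the last 2 s of checks, with the gripper clear of it.

**Other objects:** the big dipper is still in place. The mug, tin, funnel, jar, weight and soap showed no shift beyond measuring noise. The top camera could not see the tin and saw only part of the funnel because the arm was in the way, so I checked those two with the side camera.

**What went wrong on the way:** two first tries at sliding, both on the open rail after release, failed:
- **First try:** the fingers passed in front of the dipper. The open fingertips sit nearly 40 mm behind the stated tool point, farther back than I had assumed.
- **Second try:** I pushed too high on the grip and the dipper leaned, but it stayed hooked. Pushing at rail height then slid it upright, apart from a lean of a degree or so.

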